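Clear the stray ferrite and hold the reference core in the test coil

TASK

We are about to read the coil on the LCR meter, and stray ferrite beside it spoils the reading: first put the core with the red handle flat into the red tray and the core with the blue handle flat into the blue tray. Then draw the yellow-handled reference core out of its stand and lower it from above, upright, down the middle of the coil without touching the coil or its jig, until the black ferrite sticks out equally far above and below the coil. Finish while still holding it there, still and centred in the bore; leave everything else on the bench as it is.

Things in the scene. Friction and masses are not known exactly. Their poses are not given: they have to be found in the camera images.
- coil_jig: test coil on its jig, fixed to the bench: copper-wound white bobbin, 51 mm over the flanges, from z = 42 to 90 mm, its vertical bore 20 mm wide and open right through, on an aluminium bracket (33 to 46 mm from the axis toward +x, 91 mm high) over a black base 100 x 90 mm, 13 mm high, with two binding posts 38 mm high at its +x corners. Origin: on the bore's axis at the bench surface; z up.
- coil_mid (a point): the centre of the coil: on the bore's axis, at half the bobbin's height (66 mm above the bench, 24 mm below the bobbin's top face); z up
- core_red: stray core: black ferrite rod, 10 mm in diameter, 80 mm long, in a square red handle 16 x 16 x 36 mm (116 mm over all, 45 g). Lies on the bench. Origin: on the rod's axis, 7 mm above the surface it lies on, near the balance point; x is level and points along the rod away from the handle: handle from x = -62 to -26 mm, ferrite from -26 to +54 mm. Can be gripped across y at the origin.
- core_blue: stray core: black ferrite rod, 10 mm in diameter, 80 mm long, in a square blue handle 16 x 16 x 36 mm (116 mm over all, 45 g). Lies on the bench. Origin: on the rod's axis, 7 mm above the surface it lies on, near the balance point; x is level and points along the rod away from the handle: handle from x = -62 to -26 mm, ferrite from -26 to +54 mm. Can be gripped across y at the origin.
- core_ref: reference core: black ferrite rod, 10 mm in diameter, 80 mm long, in a square yellow handle 16 x 16 x 36 mm (116 mm over all, 45 g). Stands in its stand, handle up. Origin: on the axis at the middle of the ferrite (48 mm above the bench at first); z to the handle: ferrite from z = -40 to +40 mm, handle +40 to +76 mm; x, y square to the handle's faces.
- core_stand: stand of the reference core, fixed to the bench: aluminium block 40 x 40 mm, 42 mm high, on a black foot 74 x 74 x 7 mm; hole 12 mm in diameter, 34 mm deep. Origin: centre of its underside; z up along the hole.
- tray_red: red open component tray, fixed to the bench, 150 mm (its x) by 84 mm (its y) outside (156 x 90 mm over the rim), 26 mm high, walls and floor 3 mm. Origin: centre of its underside; x runs along its length, z up.
- tray_blue: blue open component tray, fixed to the bench, 150 mm (its x) by 84 mm (its y) outside (156 x 90 mm over the rim), 26 mm high, walls and floor 3 mm. Origin: centre of its underside; x runs along its length, z up.
- solder_spool: orange spool of solder wire, 60 mm in diameter, 47 mm high; origin: centre of its underside. Bystander, to be left where it is
- flux_bottle: small amber flux bottle with a needle tip, 30 mm in diameter, 103 mm high; origin: centre of its underside. Bystander, to be left where it is
- kapton_tape: roll of amber tape lying flat, 62 mm in diameter, 12 mm high; origin: centre of its underside. Bystander, to be left where it is
- side_cutters: side cutters with blue handles, 136 mm long, 13 mm high; origin: centre of its underside. Bystander, to be left where it is

How it is judged:
On the way:
1. the red-handled core lies in the red tray and the blue-handled core in the blue tray, let go, before the reference core leaves its stand (x of core_red in the frame of tray_red between -0.05 and 0.05 m and y of core_red in the frame of tray_red between -0.038 and 0.038 m and z of core_red in the frame of tray_red below 0.02 m and linear speed of each of core_red, core_blue below 0.02 m/s and contact force between each of core_red, core_blue and the fingers below 0.1 N and x of core_blue in the frame of tray_blue between -0.05 and 0.05 m and y of core_blue in the frame of tray_blue between -0.038 and 0.038 m and z of core_blue in the frame of tray_blue below 0.02 m and z of core_ref in the frame of core_stand below 0.056 m and horizontal distance between core_ref and core_stand below 0.006 m), for 0.2 s.
At the end, for the whole second after the job is handed in: the red and blue cores lie let go in the trays of their colour; the gripper holds the reference core still, upright within 0.06 rad, its ferrite's middle within 3 mm of the bore's axis and within 6 mm of the coil's mid-height, touching nothing but the fingers (x of core_red in the frame of tray_red between -0.05 and 0.05 m and y of core_red in the frame of tray_red between -0.038 and 0.038 m and z of core_red in the frame of tray_red below 0.02 m and linear speed of each of core_red, core_blue below 0.02 m/s and contact force between each of core_red, core_blue and the fingers below 0.1 N and x of core_blue in the frame of tray_blue between -0.05 and 0.05 m and y of core_blue in the frame of tray_blue between -0.038 and 0.038 m and z of core_blue in the frame of tray_blue below 0.02 m and horizontal distance between core_ref and coil_mid below 0.003 m and z of core_ref in the frame of coil_mid between -0.006 and 0.006 m and angle between core_ref's own z axis and vertical below 0.06 rad and contact force between core_ref and coil_jig below 0.1 N and contact force between core_ref and the fingers above 1 N and linear speed of core_ref below 0.01 m/s); the arm keeps its last pose, push and grip.
It fails at once if the reference core touches the coil or its jig (contact force between core_ref and coil_jig above 0.2 N).
It fails at once if the solder spool knocked or moved by more than 20 mm (distance of solder_spool from where it was at the start of the episode above 0.02 m).
It fails at once if the flux bottle knocked or moved by more than 20 mm (distance of flux_bottle from where it was at the start of the episode above 0.02 m).
It fails at once if the kapton tape knocked or moved by more than 20 mm (distance of kapton_tape from where it was at the start of the episode above 0.02 m).
It fails at once if the side cutters knocked or moved by more than 20 mm (distance of side_cutters from where it was at the start of the episode above 0.02 m).
It also fails if it takes over 72 s, if anything falls off the work surface, if the arm or the gripper's body presses on something with over 40 N, if the wrist force passes 120 N, or if a joint passes its speed limit or range.

ROBOT

A 6-joint arm with a two-finger parallel gripper is mounted at the origin on a cart in front of the work surface, level with it; the furniture and walls round the work are solid. World frame = base frame: x ahead of the robot, y to its left, z up, the work surface at z = 0. Lengths are in m, angles in rad, forces in N, time in s.
With the tool pointing down it reaches from about 0.3 to 0.875 m from the base axis. Payload 6.4 kg.
Tool frame: the origin (TCP) lies midway between the tips of the shut fingers; the grasp point (between the pads) lies 19 mm behind it; z points along the fingers, y is the line along which they close (so a half turn about z gives the same grasp; the last joint's range is limited). The gripper opens to 88 mm and grips with 3 to 60 N. Pads are 18 mm wide; open, the fingers measure 123 mm over their backs; the gripper's body (75 mm by 187 mm) begins 45 mm behind the grasp point.
Start: joints at [-0.206, 0.181, 1.607, -0, 1.354, -0.206], TCP at [0.575, 0, 0.239] pointing down, gripper open.
Joint ranges: [-2.99, 2.99], [-0.89, 2.07], [0.3, 2.58], [-1.14, 4.28], [0, 2.63], [-3.12, 3.12]. Speed limits (rad/s): [2.57, 2.57, 3.01, 3.14, 3.14, 3.14].

INTERFACE

Orientations are given as [roll, pitch, yaw] about the fixed x, y, z axes, in that order (R = Rz(yaw) Ry(pitch) Rx(roll)).
In Python, from workcell import r, snapshot, get_calibration, models gives the robot as it stands.
- The arm moves only by the tool arm_command, never from a script. Its argument "increments" is a list that holds one entry, the list of rows, each a list of 5 numbers: the shift along the tool's x, y, z normalised to -1 to 1, where 1 is 0.12 m, then the turn about the tool's z normalised to -1 to 1, where 1 is 0.5 rad, then the opening, from 0 (shut) to 1 (fully open). In form: [[[dx, dy, dz, spin, grip], ...]]. A call has 1 to 10 rows; each row is the pose to reach, as a shift and turn from the pose commanded when the call began, along the tool's axes at that moment; what a row does not reach only later rows make up. A row lasts 1/12 s, in which the tool goes at most 41.7 mm and 7.16 degrees, less where a joint would pass 70% of its speed; a pose out of reach is approached as far as the arm can. A call with a number of a shift or a turn outside -1 to 1 is refused whole. A call with a gripper value outside its range is refused whole. The fingers move at their own pace and stop on an object; the grip force is fixed at half the most. Time passes only in rows, so rows that repeat a pose let the fingers close. It gives the time, the measured TCP pose, the force, the opening and the grip force at its end, in the units of the state.
- r.sense(): the state, without advancing time (a new reading comes with each control period).
- snapshot(name): name is "scene" or "side" or "wrist"; returns the picture (480x640x3 uint8, red, green, blue); there is no depth.
- get_calibration(name): a dict with "fx", "fy", "cx", "cy" (pixels), "k1" (the pictures are not rectified: a ray, as slopes to the right and down, at radius r is drawn at 1 + k1 r^2 times it, then the intrinsics apply), "position" and "rotation" of the camera in the world; the wrist camera has in their place "tool_from_camera" (4x4, takes a point from camera to tool coordinates, whose origin is the TCP and whose axes are the flange's). Camera axes: x right, y down, z forward; pixel columns grow to the right and rows downward; lengths in m; the calibration is good to about 2 mm. A picture is of the moment at which its call begins: read the wrist's pose just before it. get_calibration takes no time and is no camera call.
- r.sign_off(): hands the job in; it is judged then, once.
Trained networks look in the newest picture that a camera, given by its name, has taken for a name from the list of things; names that differ only in an ending like _2 or _b are one class to them, and where a whole thing is asked for, a point or a joint stands for the part that bears it (a point fixed in the world has none). Each returns a list of dicts, best first, with "confidence" (0 to 1); they miss things now and then, are a little off and sometimes report something else, mostly with a low value. They report only what shows in the picture. A call takes as long as a camera call.
- models.spot_in(name, camera): "xyz" ([x, y, z] in m, in the coordinates of the camera as it stood for that picture, good to about 4 mm: the middle of the surface that is visible of it).
- models.cut_out(name, camera): "region" (480x640 bool, what is visible of it).
The state is a dict: "t": time; "qpos": joint angles; "qvel": joint speeds; "tau": joint torques, N m; "tool_pos": TCP position; "eef_rot": TCP orientation; "ft_force": force on the tool from outside, world axes, zero at the start; "torque": the same for the moment, N m; "finger_gap": opening from 0.0 (shut) to 1.0 (fully open); "gripper_force": force on a finger pad.
Only numpy, scipy, OpenCV 4.12 (cv2) and the standard library are available. Lean on these libraries where they do the work, as an engineer would, in place of code of your own. Each camera call takes 0.05 s, during which the arm holds its last target. There are 200 camera calls.

## Working session

There is one attempt and no reset: what is moved stays moved. The work goes in short steps, Python scripts to look and compute and a tool call to move; the robot and the scene stay as the last step left them, time stands still between calls to the robot, and variables do not carry over. Pictures are saved under pics/ and viewed, at most 10 in all, crops included, and the job is handed in when it is done.

Besides the shell and the picture viewer there is one more tool, called as name(argument=value, ...), one argument or row to a line, values as JSON. arm_command: Moves the arm, as the interface text tells. Scaled input: -1 to 1 covers 0.12 m each way for a shift and 0.5 rad each way for a turn. Its arguments: {"type":"object","properties":{"increments":{"type":"array","items":{"type":"array","items":{"type":"array","items":{"type":"number"}}}}},"required":["increments"]}

```bash
mkdir -p pics; ls; cat > h.py <<'E'
import numpy as np, cv2
from scipy.spatial.transform import Rotation as Ro
from workcell import r, snapshot, get_calibration, models
def cam(name):
    c=get_calibration(name); K=(c["fx"],c["fy"],c["cx"],c["cy"],c["k1"])
    if name=="wrist":
        s=r.sense(); T=np.eye(4); e=np.array(s["eef_rot"])
        T[:3,:3]=e if e.shape==(3,3) else Ro.from_euler("xyz",e).as_matrix(); T[:3,3]=s["tool_pos"]
        T=T@np.array(c["tool_from_camera"])
        return K,T[:3,:3],T[:3,3]
    return K,np.array(c["rotation"]).reshape(3,3),np.array(c["position"])
def ray(C,uv):
    K,R,p=C; uv=np.atleast_2d(uv).astype(float)
    M=np.array([[K[0],0,K[2]],[0,K[1],K[3]],[0,0,1]])
    x=cv2.undistortPoints(uv[:,None],M,np.array([K[4],0,0,0.]),None,None)[:,0] 
    return np.c_[x,np.ones(len(x))]@R.T
def plane(C,uv,z):
    d=ray(C,uv); return C[2]+d*((z-C[2][2])/d[:,2])[:,None]
def proj(C,P):
    K,R,p=C; q=(np.atleast_2d(P)-p)@R; s=q[:,:2]/q[:,2:]; s=s*(1+K[4]*(s**2).sum(1))[:,None]
    return s*[K[0],K[1]]+[K[2],K[3]]
def shot(name,fn=None):
    C=cam(name); im=snapshot(name)
    if fn: cv2.imwrite("pics/"+fn,im[:,:,::-1])
    return C,im
E
cat > a.py <<'E'
from h import *
print(r.sense())
for n in ("scene","side","wrist"):
    C,im=shot(n,n+"0.png"); print(n,C[0],C[2].round(3),C[1].round(2).tolist())
    for o in "core_red core_blue core_ref core_stand coil_jig tray_red tray_blue solder_spool flux_bottle kapton_tape side_cutters".split():
        for d in models.spot_in(o,n)[:2]:
            print(n,o,round(d["confidence"],2),(C[1]@np.array(d["xyz"])+C[2]).round(3))
a=[cv2.imread(f"pics/{n}0.png") for n in ("scene","side")]
E
python3 a.py
```

```text
pics
{'t': 0.0, 'qpos': array([-2.06288080e-01,  1.81523064e-01,  1.60799725e+00,  4.39721944e-07,
        1.35382592e+00, -2.06281492e-01]), 'qvel': array([ 1.27217461e-03,  3.03586583e-04, -2.34564534e-03, -9.82455428e-05,
       -4.79846644e-04, -1.44385582e-03]), 'tau': array([-5.85923790e-04, -4.33866942e+01, -3.41848969e+01,  7.00952648e-02,
        3.87157314e-02, -1.54040990e-04]), 'tool_pos': array([5.74458958e-01, 1.37716919e-04, 2.37825462e-01]), 'eef_rot': array([-3.13987634e+00, -3.59590564e-04,  1.57078933e+00]), 'ft_force': array([-0.42659326, -0.39578993,  0.66267087]), 'torque': array([ 0.02264261, -0.07284082,  0.03851439]), 'gripper_force': 0.0, 'finger_gap': 0.999745604403079}Traceback (most recent call last):
  File "a.py", line 4, in <module>
    C,im=shot(n,n+"0.png"); print(n,C[0],C[2].round(3),C[1].round(2).tolist())
         ~~~~^^^^^^^^^^^^^
  File "h.py", line 23, in shot
    C=cam(name); im=snapshot(name)
  File "h.py", line 11, in cam
    return K,np.array(c["rotation"]).reshape(3,3),np.array(c["position"])
             ~~~~~~~~~~~~~~~~~~~~~~~~~~~~~~~^^^^^
ValueError: cannot reshape array of size 3 into shape (3,3)
```

```bash
sed -i 's/np.array(c\["rotation"\]).reshape(3,3)/Ro.from_euler("xyz",c["rotation"]).as_matrix()/' h.py; python3 a.py
```

```text
{'t': 0.0, 'qpos': array([-2.06288080e-01,  1.81523064e-01,  1.60799725e+00,  4.39721944e-07,
        1.35382592e+00, -2.06281492e-01]), 'qvel': array([ 1.27217461e-03,  3.03586583e-04, -2.34564534e-03, -9.82455428e-05,
       -4.79846644e-04, -1.44385582e-03]), 'tau': array([-5.85923790e-04, -4.33866942e+01, -3.41848969e+01,  7.00952648e-02,
        3.87157314e-02, -1.54040990e-04]), 'tool_pos': array([5.74458958e-01, 1.37716919e-04, 2.37825462e-01]), 'eef_rot': array([-3.13987634e+00, -3.59590564e-04,  1.57078933e+00]), 'ft_force': array([-0.42659326, -0.39578993,  0.66267087]), 'torque': array([ 0.02264261, -0.07284082,  0.03851439]), 'gripper_force': 0.0, 'finger_gap': 0.999745604403079}
scene (588.4960869191601, 588.4960869191601, 314.3336591360303, 240.91604925009412, -0.16412008822672683) [-0.659  0.997  0.991] [[-0.62, -0.41, 0.67], [-0.79, 0.3, -0.54], [0.02, -0.87, -0.5]]
scene core_red 0.67 [0.416 0.257 0.012]
scene core_blue 0.69 [0.393 0.17  0.009]
scene core_ref 0.4 [0.586 0.228 0.101]
scene core_stand 0.89 [0.575 0.237 0.011]
scene coil_jig 0.65 [0.448 0.059 0.033]
sce
[... 837 characters left out ...]
682 0.416 0.042]
side flux_bottle 0.58 [0.586 0.236 0.008]
side kapton_tape 0.65 [0.498 0.434 0.007]
side kapton_tape 0.64 [0.389 0.415 0.008]
side side_cutters 0.66 [0.39  0.414 0.007]
wrist (378.2801089880042, 378.2801089880042, 320.23910911472325, 239.21145648177233, -0.07348799873785557) [0.575 0.079 0.384] [[1.0, 0.0, 0.0], [0.0, -0.95, -0.3], [0.0, 0.3, -0.95]]
wrist core_red 0.55 [0.461 0.053 0.054]
wrist core_blue 0.91 [0.413 0.159 0.012]
wrist coil_jig 0.97 [0.461 0.052 0.053]
wrist coil_jig 0.54 [0.41  0.158 0.01 ]
wrist tray_red 0.97 [ 0.454 -0.336  0.008]
wrist tray_blue 0.83 [ 0.603 -0.32   0.003]
wrist tray_blue 0.4 [0.569 0.182 0.005]
wrist kapton_tape 0.64 [0.569 0.184 0.006]
```

View pics/scene0.png

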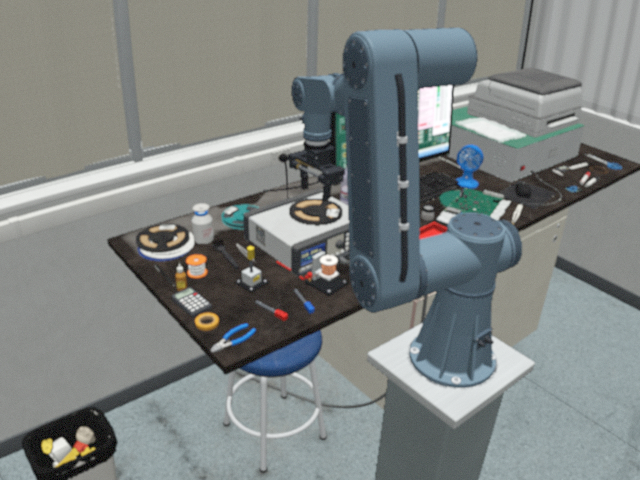

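View pics/side0.png

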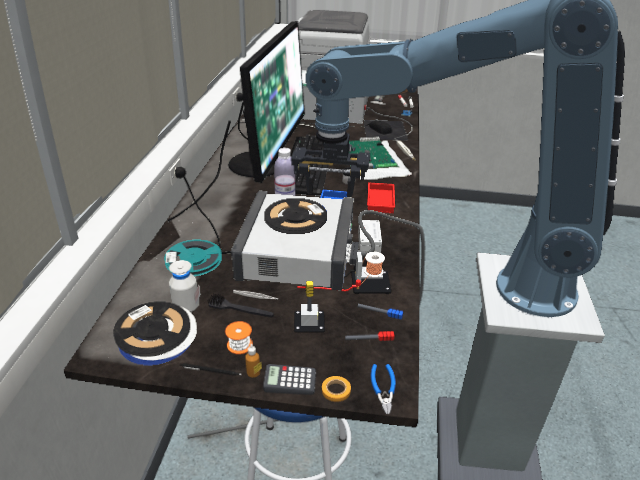

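View pics/wrist0.png

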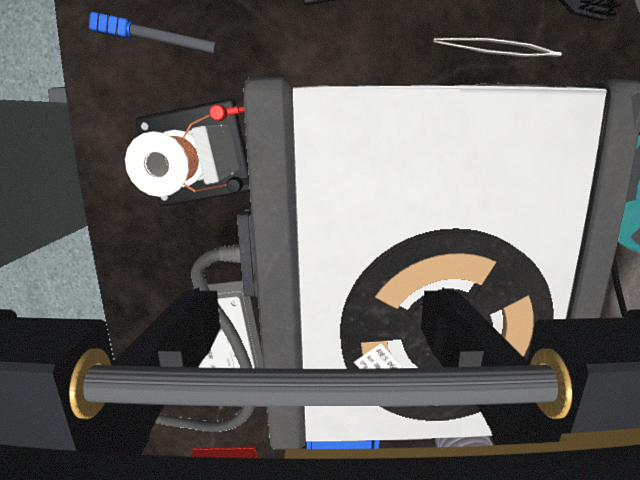

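arm_command(
  increments=[
    [[1,-0.9,0,0,1],[1,-0.9,0,0,1],[1,-0.9,0,0,1],[1,-0.9,0,0,1],[1,-0.9,0,0,1],[1,-0.9,0,0,1],[1,-0.9,0,0,1]],
  ],
)

```text
t: 2.38
tool_pos: [0.4677, 0.1198, 0.2392]
eef_rot: [3.14, 0.0, 1.571]
ft_force: [0.7, -0.7, 0.1]
finger_gap: 0.997
gripper_force: 0.0
```

```bash
cat > b.py <<'E'
from h import *
import sys
print({k:np.round(r.sense()[k],4).tolist() for k in("t","tool_pos","eef_rot","qpos")})
C,im=shot("wrist",sys.argv[1]+".png")
for o in sys.argv[2:]:
    for d in models.cut_out(o,"wrist")[:1]:
        m=d["region"].astype(np.uint8); 
        if m.sum()<30: continue
        v,u=np.nonzero(m); P=plane(C,np.c_[u,v],0.008)[:,:2]
        c=P.mean(0); w,V=np.linalg.eigh(np.cov((P-c).T)); a=V[:,1]; t=(P-c)@a; n=(P-c)@V[:,0]
        print(o,round(d["confidence"],2),"cen px",u.mean().round(1),v.mean().round(1),"z8mm:",c.round(4),"ax",a.round(3),"t",t.min().round(3),t.max().round(3),"n",np.percentile(n,[1,99]).round(3))
    for d in models.spot_in(o,"wrist")[:1]: print("  spot",round(d["confidence"],2),(C[1]@np.array(d["xyz"])+C[2]).round(4))
E
python3 b.py w1 core_red core_blue core_ref core_stand coil_jig
```

```text
{'t': 2.3833, 'tool_pos': [0.4677, 0.1198, 0.2392], 'eef_rot': [3.1403, 0.0004, 1.5714], 'qpos': [0.0045, -0.031, 1.8323, -0.0004, 1.339, 0.004]}
core_red 0.86 cen px 279.7 56.0 z8mm: [0.431  0.2568] ax [-0.984 -0.176] t -0.067 0.05 n [-0.009  0.009]
  spot 0.97 [0.4244 0.2571 0.013 ]
core_blue 0.78 cen px 264.5 160.8 z8mm: [0.414  0.1609] ax [-0.974  0.226] t -0.065 0.051 n [-0.008  0.008]
  spot 0.95 [0.4115 0.1615 0.012 ]
core_ref 0.73 cen px 489.2 87.1 z8mm: [0.6292 0.2317] ax [-0.977 -0.212] t -0.026 0.035 n [-0.012  0.012]
  spot 0.91 [0.5845 0.225  0.1167]
core_stand 0.91 cen px 444.9 94.1 z8mm: [0.5868 0.2241] ax [-0.111  0.994] t -0.039 0.038 n [-0.038  0.035]
  spot 0.72 [0.5795 0.2193 0.0067]
coil_jig 0.59 cen px 307.0 272.0 z8mm: [0.4546 0.0423] ax [0.129 0.992] t -0.069 0.062 n [-0.058  0.056]
  spot 0.83 [0.4561 0.0648 0.0437]
```

View pics/w1.png

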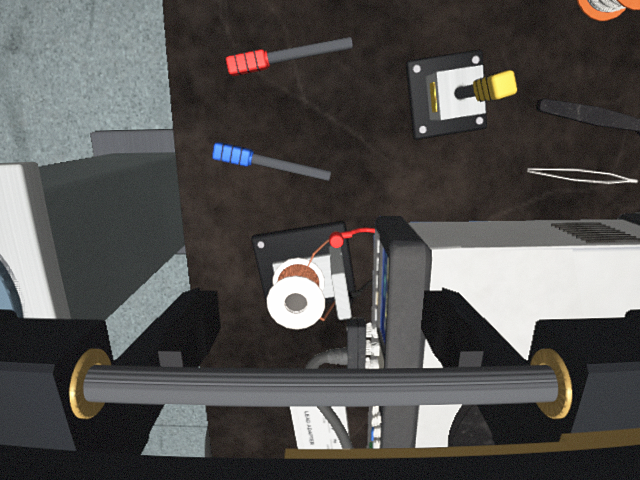

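```bash
cat > c.py <<'E'
from h import *
C=cam("wrist")
im=cv2.imread("pics/w1.png")
print("bore top",plane(C,[[295.5,302]],0.09).round(4))
print("base corners z13",plane(C,[[253,237],[347,222]],0.013).round(3))
print("red ends",plane(C,[[227,64],[352,42]],0.007).round(4)); print("blue ends",plane(C,[[213,152],[330,178]],0.007).round(4))
print("stand foot",plane(C,[[407,62],[481,52],[487,126],[415,138]],0.007).round(4))
print("meter edge feet",plane(C,[[425,300],[425,225]],0.1).round(3))
# bore: dark ellipse & bobbin top circle
hsv=cv2.cvtColor(im,cv2.COLOR_BGR2HSV)
m=((hsv[:,:,2]>200)&(hsv[:,:,1]<40)).astype(np.uint8); m[:, :262]=0; m[:,327:]=0; m[:272]=0; m[332:]=0
cs,_=cv2.findContours(m,cv2.RETR_CCOMP,cv2.CHAIN_APPROX_NONE)
for c in cs:
    if len(c)>25:
        e=cv2.fitEllipse(c); print(e,plane(C,[e[0]],0.09).round(4))
# meter height by side/wrist0 comparision: none
E
python3 c.py; python3 - <<'E'
import cv2
im=cv2.imread('pics/w1.png');
cv2.imwrite('pics/c1.png',cv2.resize(im[20:345,180:540],None,fx=2,fy=1.8,interpolation=cv2.INTER_CUBIC)[:600])
E
```

```text
bore top [[0.4465 0.0494 0.09  ]]
base corners z13 [[0.399 0.084 0.013]
 [0.495 0.1   0.013]]
red ends [[0.3812 0.2506 0.007 ]
 [0.4968 0.269  0.007 ]]
blue ends [[0.3624 0.1698 0.007 ]
 [0.4776 0.1439 0.007 ]]
stand foot [[0.5483 0.2523 0.007 ]
 [0.6175 0.2627 0.007 ]
 [0.6303 0.1956 0.007 ]
 [0.56   0.1832 0.007 ]]
meter edge feet [[0.555 0.056 0.1  ]
 [0.55  0.121 0.1  ]]
((296.9761657714844, 298.66326904296875), (56.8402099609375, 63.03396987915039), 57.238033294677734) [[0.4478 0.0526 0.09  ]]
((295.2120666503906, 302.0595397949219), (19.90612030029297, 23.10987091064453), 84.1150131225586) [[0.4463 0.0494 0.09  ]]
```

arm_command(
  increments=[
    [[0.833,-0.2,0,1,0.5],[0.833,-0.2,0,1,0.5],[0.833,-0.2,0,1,0.5],[0.833,-0.2,0,1,0.5],[0.833,-0.2,0,1,0.5]],
  ],
)

```text
t: 3.35
tool_pos: [0.4423, 0.2217, 0.2387]
eef_rot: [-3.141, -0.0, 1.068]
ft_force: [0.8, -0.5, -0.1]
finger_gap: 0.645
gripper_force: 0.0
```

arm_command(
  increments=[
    [[0.29,-0.16,0.5,1,0.5],[0.29,-0.16,0.5,1,0.5],[0.29,-0.16,0.5,1,0.5],[0.29,-0.16,0.5,1,0.5],[0.29,-0.16,0.5,1,0.5]],
  ],
)

```text
t: 3.77
tool_pos: [0.4424, 0.2599, 0.178]
eef_rot: [-3.141, 0.001, 0.567]
ft_force: [0.8, -0.3, -0.2]
finger_gap: 0.496
gripper_force: 0.0
```

arm_command(
  increments=[
    [[0,0,0,0.8,0.5],[0,0,0,0.8,0.5],[0,0,0,0.8,0.5],[0,0,0,0.8,0.5],[0,0,0,0.8,0.5]],
  ],
)

```text
t: 4.18
tool_pos: [0.4431, 0.2597, 0.1791]
eef_rot: [-3.142, -0.001, 0.175]
ft_force: [-0.9, 1.3, 0.5]
finger_gap: 0.5
gripper_force: 0.0
```

```bash
cat >> h.py <<'E'
def togo(xyz,yaw=None):
    "units (dx,dy,dz,spin) from the measured pose to a target"
    s=r.sense(); R=Ro.from_euler("xyz",s["eef_rot"]).as_matrix(); y=np.arctan2(R[1,0],R[0,0])
    d=R.T@(np.array(xyz)-s["tool_pos"])/0.12
    w=0 if yaw is None else -((yaw-y+np.pi)%(2*np.pi)-np.pi)/0.5
    print("at",np.round(s["tool_pos"],4),"yaw",y.round(4),"q6",s["qpos"][5].round(2),"t",round(s["t"],2),"TOGO",d.round(3),"spin",round(w,3))
E
python3 b.py w2 core_red; python3 -c "
from h import *
togo([.443,.2595,.003],.167)"
```

```text
{'t': 4.1833, 'tool_pos': [0.4431, 0.2597, 0.1791], 'eef_rot': [-3.1415, -0.0006, 0.1749], 'qpos': [0.2987, 0.1068, 1.818, -0.0, 1.2161, 1.6945]}
core_red 0.68 cen px 322.0 224.9 z8mm: [0.4345 0.2574] ax [-0.982 -0.188] t -0.064 0.055 n [-0.008  0.008]
  spot 0.69 [0.4316 0.2568 0.0124]
at [0.443  0.2597 0.1789] yaw 0.1746 q6 1.69 t 4.33 TOGO [-1.000e-03  2.000e-03  1.466e+00] spin 0.015
```

View pics/w2.png

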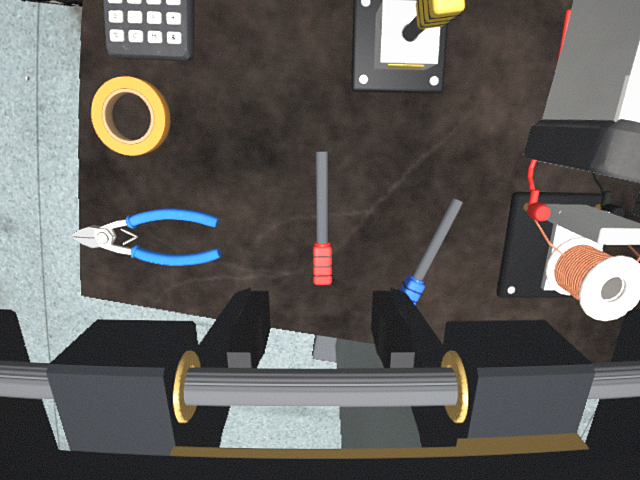

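arm_command(
  increments=[
    [[0,0,1,0,0.5],[0,0,1,0,0.5],[0,0,1,0,0.5],[0,0,1,0,0.5]],
  ],
)

```text
t: 4.67
tool_pos: [0.4371, 0.2578, 0.0518]
eef_rot: [3.14, 0.013, 0.173]
ft_force: [-2.0, 0.0, -0.4]
finger_gap: 0.501
gripper_force: 0.0
```

arm_command(
  increments=[
    [[0,0,0.3,0,0.5],[0,0,0.45,0,0.5],[0,0,0.45,0,0.5],[0,0,0.45,0,0],[0,0,0.45,0,0],[0,0,0.45,0,0],[0,0,0.45,0,0],[0,0,0.45,0,0]],
  ],
)

```text
t: 5.33
tool_pos: [0.4438, 0.2601, 0.0061]
eef_rot: [-3.141, -0.002, 0.171]
ft_force: [-0.7, -0.1, 0.1]
finger_gap: 0.143
gripper_force: 0.2
```

arm_command(
  increments=[
    [[0,0,-0.15,0,0],[0,0,-0.5,0,0],[0,0,-1,0,0],[0,0,-1,0,0],[0,0,-1,0,0],[0,0,-1,0,0]],
  ],
)

```text
t: 5.83
tool_pos: [0.4439, 0.2601, 0.1265]
eef_rot: [-3.141, -0.004, 0.171]
ft_force: [-1.2, -0.3, 0.7]
finger_gap: 0.006
gripper_force: 0.0
```

arm_command(
  increments=[
    [[0,0,-0.4,0,0.5],[0,0,-0.4,0,0.5],[0,0,-0.4,0,0.5],[0,0,-0.4,0,0.5],[0,0,-0.4,0,0.5]],
  ],
)

```text
t: 6.25
tool_pos: [0.4416, 0.2593, 0.1706]
eef_rot: [3.141, 0.003, 0.171]
ft_force: [-0.1, -0.4, 0.4]
finger_gap: 0.364
gripper_force: 0.0
```

```bash
python3 b.py w3 core_red;python3 -c "
from h import *
togo([.443,.2595,.003],.167)"
```

```text
{'t': 6.25, 'tool_pos': [0.4416, 0.2593, 0.1706], 'eef_rot': [3.1411, 0.0034, 0.1707], 'qpos': [0.2988, 0.1169, 1.8256, -0.0, 1.2026, 1.6989]}
core_red 0.93 cen px 321.3 224.9 z8mm: [0.4345 0.2578] ax [-0.982 -0.186] t -0.064 0.055 n [-0.008  0.008]
  spot 0.9 [0.4315 0.2591 0.0135]
at [0.4419 0.2594 0.171 ] yaw 0.1707 q6 1.7 t 6.4 TOGO [0.014 0.    1.4  ] spin 0.007
```

View pics/w3.png

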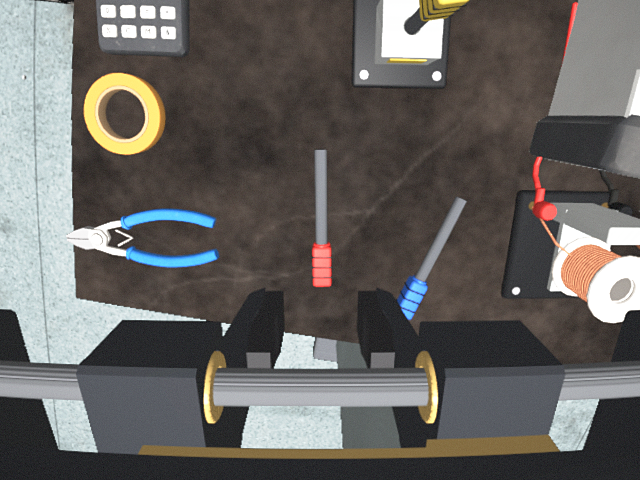

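arm_command(
  increments=[
    [[0,0,1,0,0.4],[0,0,1,0,0.4],[0,0,1,0,0.4],[0,0,1,0,0.4]],
  ],
)

```text
t: 6.73
tool_pos: [0.4363, 0.2575, 0.0448]
eef_rot: [3.14, 0.015, 0.17]
ft_force: [-1.2, -0.3, -0.8]
finger_gap: 0.401
gripper_force: 0.0
```

arm_command(
  increments=[
    [[0,0,0.3,0,0.4],[0,0,0.4,0,0.4],[0,0,0.4,0,0],[0,0,0.4,0,0],[0,0,0.4,0,0],[0,0,0.4,0,0],[0,0,0.4,0,0],[0,0,0.4,0,0],[0,0,0.4,0,0],[0,0,0.4,0,0]],
  ],
)

```text
t: 7.57
tool_pos: [0.4444, 0.2602, 0.0067]
eef_rot: [-3.141, -0.003, 0.171]
ft_force: [-1.4, -1.4, 7.4]
finger_gap: 0.095
gripper_force: 30.0
```

arm_command(
  increments=[
    [[0,0,-0.1,0,0],[0,0,-0.1,0,0],[0,0,-0.1,0,0]],
  ],
)

```text
t: 7.82
tool_pos: [0.4437, 0.26, 0.018]
eef_rot: [-3.141, -0.002, 0.171]
ft_force: [-0.6, 0.1, -0.2]
finger_gap: 0.1
gripper_force: 30.0
```

arm_command(
  increments=[
    [[0,0,-1,0,0],[0,0,-1,0,0],[0,0,-1,0,0],[0,0,-1,0,0]],
  ],
)

```text
t: 8.15
tool_pos: [0.4473, 0.2613, 0.1442]
eef_rot: [-3.14, -0.012, 0.171]
ft_force: [0.7, 0.7, -0.5]
finger_gap: 0.092
gripper_force: 30.0
```

arm_command(
  increments=[
    [[-0.1,0.5,-1,0,0],[-0.1,0.5,-1,0,0],[-0.1,0.5,-1,0,0],[-0.17,0.98,-1,0,0],[-0.17,0.98,-1,0,0]],
  ],
)

```text
t: 8.57
tool_pos: [0.4439, 0.1383, 0.2594]
eef_rot: [3.14, -0.005, 0.171]
ft_force: [0.9, -0.3, 0.2]
finger_gap: 0.099
gripper_force: 30.0
```

arm_command(
  increments=[
    [[-0.17,0.98,0,0,0],[-0.17,0.98,0,0,0],[-0.17,0.98,0,0,0],[-0.17,0.98,0,0,0]],
  ],
)

```text
t: 8.9
tool_pos: [0.4425, 0.0157, 0.2563]
eef_rot: [3.139, 0.001, 0.165]
ft_force: [-0.0, -1.5, -0.5]
finger_gap: 0.098
gripper_force: 30.0
```

arm_command(
  increments=[
    [[-0.17,0.98,0,0,0],[-0.17,0.98,0,0,0],[-0.17,0.98,0,0,0],[-0.17,0.98,0,0,0]],
  ],
)

```text
t: 9.23
tool_pos: [0.4424, -0.103, 0.2564]
eef_rot: [3.14, 0.001, 0.166]
ft_force: [0.5, 0.4, 0.4]
finger_gap: 0.096
gripper_force: 30.0
```

arm_command(
  increments=[
    [[-0.17,0.98,0,0,0],[-0.17,0.98,0,0,0],[-0.17,0.98,0,0,0],[-0.17,0.98,0,0,0]],
  ],
)

```text
t: 9.57
tool_pos: [0.4424, -0.222, 0.2563]
eef_rot: [3.14, 0.0, 0.167]
ft_force: [0.7, 0.2, 0.1]
finger_gap: 0.094
gripper_force: 30.0
```

```bash
python3 b.py w4 tray_red tray_blue core_red
```

```text
{'t': 9.5667, 'tool_pos': [0.4424, -0.222, 0.2563], 'eef_rot': [3.1398, 0.0004, 0.1665], 'qpos': [-0.7045, -0.0173, 1.7834, -0.0015, 1.3743, 0.7001]}
tray_red 0.7 cen px 491.7 220.4 z8mm: [ 0.4496 -0.411 ] ax [-0.052  0.999] t -0.087 0.082 n [-0.045  0.048]
  spot 0.98 [ 0.447  -0.4153  0.0046]
tray_blue 0.96 cen px 459.0 53.9 z8mm: [ 0.6059 -0.3313] ax [-0.054  0.999] t -0.083 0.084 n [-0.045  0.047]
  spot 0.64 [ 0.6076 -0.3328  0.0043]
core_red 0.76 cen px 320.3 306.3 z8mm: [ 0.3094 -0.2442] ax [-0.985 -0.17 ] t -0.148 0.193 n [-0.021  0.02 ]
  spot 0.63 [ 0.453  -0.22    0.2585]
```

View pics/w4.png

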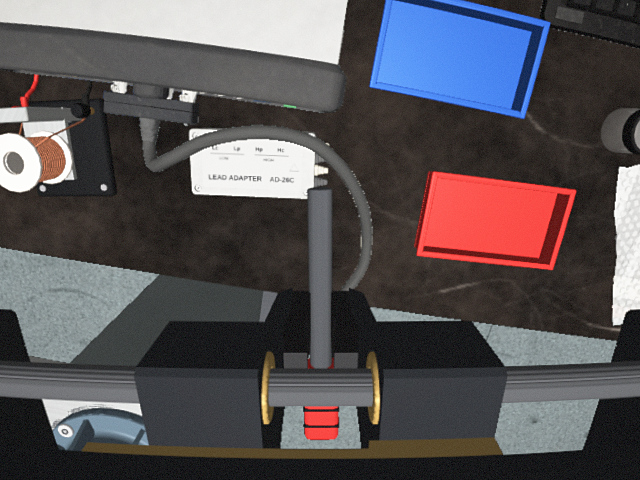

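```bash
python3 - <<'E'
from h import *
C=cam("wrist")
A=plane(C,[[431,171],[577,188],[553,270],[415,256]],.026); print(A.round(4),A.mean(0))
B=plane(C,[[386,-1],[549,22],[525,118],[371,88]],.026); print(B.round(4),B.mean(0))
print(plane(C,[[341,105],[348,0]],.1), plane(C,[[341,105],[348,0]],.0))
for n in("scene","side"):
    S=cam(n)
    for z in (0.09,.11,.13): print(n,z, proj(S,[[.5,-.18,z],[.5,.09,z]]).round())
E
```

```text
[[ 0.4925 -0.3182  0.026 ]
 [ 0.5043 -0.4746  0.026 ]
 [ 0.4128 -0.481   0.026 ]
 [ 0.4025 -0.3244  0.026 ]] [ 0.45301409 -0.39953669  0.026     ]
[[ 0.6353 -0.2411  0.026 ]
 [ 0.6481 -0.3946  0.026 ]
 [ 0.5597 -0.397   0.026 ]
 [ 0.5579 -0.2433  0.026 ]] [ 0.60026125 -0.31900409  0.026     ]
[[ 0.53429511 -0.21519061  0.1       ]
 [ 0.60685775 -0.20667429  0.1       ]] [[ 0.5391138  -0.21959344  0.        ]
 [ 0.63571273 -0.2082561   0.        ]]
scene 0.09 [[373. 229.]
 [306. 255.]]
scene 0.11 [[374. 224.]
 [306. 250.]]
scene 0.13 [[374. 218.]
 [306. 244.]]
side 0.09 [[361. 210.]
 [353. 264.]]
side 0.11 [[362. 205.]
 [353. 258.]]
side 0.13 [[362. 199.]
 [353. 251.]]
```

arm_command(
  increments=[
    [[-0.08,0.75,0,1,0],[-0.08,0.75,0,1,0],[-0.08,0.75,0,1,0],[-0.08,0.75,0,1,0],[-0.08,0.75,0,1,0]],
  ],
)

```text
t: 10.33
tool_pos: [0.4484, -0.3078, 0.2566]
eef_rot: [-3.141, 0.0, -0.334]
ft_force: [-0.3, -0.2, -0.9]
finger_gap: 0.1
gripper_force: 30.0
```

arm_command(
  increments=[
    [[0.3,0.7,0,1,0],[0.3,0.7,0,1,0],[0.3,0.7,0,1,0],[0.3,0.7,0,1,0],[0.3,0.7,0,1,0]],
  ],
)

```text
t: 10.75
tool_pos: [0.4554, -0.3987, 0.2564]
eef_rot: [-3.141, 0.001, -0.83]
ft_force: [-0.1, 0.1, -0.5]
finger_gap: 0.097
gripper_force: 30.0
```

arm_command(
  increments=[
    [[0,0,0.5,1,0],[0,0,0.5,1,0],[0,0,0.5,1,0],[0,0,0.5,1,0],[0,0,0.5,1,0]],
  ],
)

```text
t: 11.17
tool_pos: [0.4555, -0.3975, 0.1964]
eef_rot: [3.141, 0.001, -1.326]
ft_force: [0.0, -0.1, -0.2]
finger_gap: 0.093
gripper_force: 30.0
```

arm_command(
  increments=[
    [[0,0,0.5,0.34,0],[0,0,0.5,0.34,0],[0,0,0.5,0.34,0],[0,0,0.5,0.34,0],[0,0,0.5,0.34,0]],
  ],
)

```text
t: 11.58
tool_pos: [0.4561, -0.3995, 0.1386]
eef_rot: [-3.14, -0.002, -1.493]
ft_force: [0.3, 0.1, -0.1]
finger_gap: 0.096
gripper_force: 30.0
```

```bash
python3 b.py w5 tray_red;python3 -c "
from h import *
togo([.4533,-.4035,.013],-1.495)
C=cam('wrist'); print(proj(C,[[.4530,-.3995,.026],[0.4925,-.3182,.026],[.5043,-.4746,.026],[.4128,-.481,.026],[.4025,-.3244,.026]]).round())"
```

```text
{'t': 11.5833, 'tool_pos': [0.4561, -0.3995, 0.1386], 'eef_rot': [-3.1402, -0.0021, -1.4932], 'qpos': [-0.915, 0.3511, 1.61, 0.0, 1.178, 2.149]}
tray_red 0.94 cen px 331.9 195.5 z8mm: [ 0.45   -0.4227] ax [-0.142  0.99 ] t -0.066 0.104 n [-0.051  0.047]
  spot 0.88 [ 0.4453 -0.4322  0.0026]
at [ 0.4561 -0.4001  0.1389] yaw -1.4966 q6 2.15 t 11.73 TOGO [0.024 0.027 1.049] spin -0.003
[[326. 235.]
 [267. 331.]
 [257. 120.]
 [396. 121.]
 [383. 332.]]
```

View pics/w5.png

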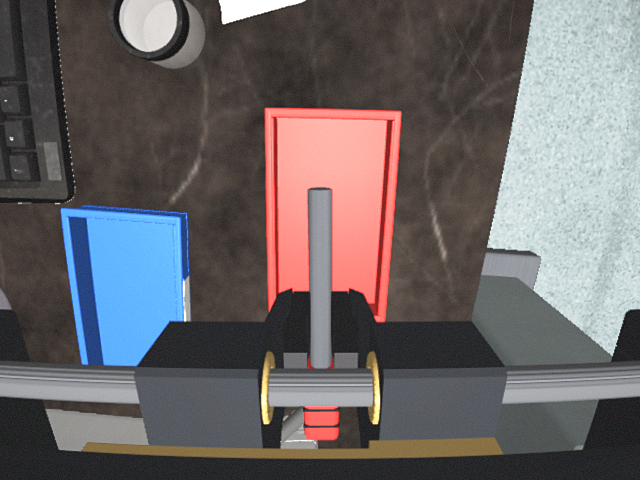

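```bash
python3 - <<'E'
from h import *
C=cam("wrist")
A=plane(C,[[264.5,108.5],[401.5,110.5],[388,318],[268,318]],.026); print(A.round(4)); m=A[:2].mean(0); print(m)
d=A[1]-A[0]; yaw=np.arctan2(d[1],d[0])+np.pi/2; print("yaw",yaw)
# tray long axis from edges
a=A[0]-A[3]; b=A[1]-A[2]; print(np.arctan2(a[1],a[0]),np.arctan2(b[1],b[0]))
E
```

```text
[[ 0.4996 -0.4824  0.026 ]
 [ 0.4103 -0.4879  0.026 ]
 [ 0.3999 -0.3367  0.026 ]
 [ 0.4919 -0.3297  0.026 ]]
[ 0.45491095 -0.48514664  0.026     ]
yaw -1.5083269262894303
-1.520919588957653 -1.502406648100303
```

arm_command(
  increments=[
    [[0.07,0.045,0.3,0,0],[0.07,0.045,0.6,0,0],[0.07,0.045,0.9,0,0],[0.07,0.045,0.9,0,0],[0.07,0.045,0.9,0,0]],
  ],
)

```text
t: 12.15
tool_pos: [0.4496, -0.4069, 0.0278]
eef_rot: [3.14, 0.003, -1.498]
ft_force: [-0.1, -0.9, 0.3]
finger_gap: 0.097
gripper_force: 30.0
```

arm_command(
  increments=[
    [[0,0,0.15,0,0],[0,0,0.15,0,0],[0,0,0.15,0,0.15],[0,0,0.15,0,0.3],[0,0,0.15,0,0.3],[0,0,0.15,0,0.3],[0,0,0.15,0,0.3]],
  ],
)

```text
t: 12.73
tool_pos: [0.4508, -0.4084, 0.0118]
eef_rot: [-3.141, -0.001, -1.499]
ft_force: [0.4, -0.4, 0.3]
finger_gap: 0.296
gripper_force: 0.0
```

arm_command(
  increments=[
    [[0,0,-0.3,0,0.3],[0,0,-1,0,0.3],[0,0,-1,0,0.3],[0,0,-1,0,0.3],[0,0,-1,0,0.3]],
  ],
)

```text
t: 13.15
tool_pos: [0.4519, -0.4099, 0.1346]
eef_rot: [-3.138, -0.006, -1.499]
ft_force: [0.2, 0.2, -0.9]
finger_gap: 0.301
gripper_force: 0.0
```

```bash
python3 b.py w6 core_red tray_red tray_blue
```

```text
{'t': 13.15, 'tool_pos': [0.4519, -0.4099, 0.1346], 'eef_rot': [-3.1377, -0.0062, -1.4991], 'qpos': [-0.931, 0.3605, 1.6062, -0.0, 1.1675, 2.1388]}
core_red 0.56 cen px 322.4 244.4 z8mm: [ 0.4504 -0.3966] ax [-0.085  0.996] t -0.064 0.057 n [-0.008  0.008]
  spot 0.61 [ 0.4502 -0.3959  0.0137]
tray_red 0.74 cen px 323.1 215.4 z8mm: [ 0.4516 -0.4185] ax [-0.05   0.999] t -0.067 0.099 n [-0.047  0.047]
tray_blue 0.79 cen px 117.6 279.7 z8mm: [ 0.6125 -0.355 ] ax [0.642 0.767] t -0.072 0.093 n [-0.055  0.052]
  spot 0.91 [ 0.6179 -0.3583  0.0044]
```

View pics/w6.png

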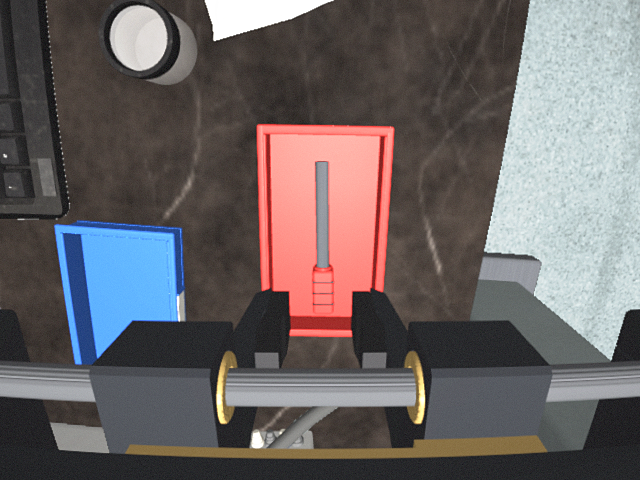

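```bash
python3 - <<'E'
from h import *
C=cam("wrist")
A=plane(C,[[55,226],[182,230],[257.5,126],[394,127.5]],.026); print(A.round(4)); 
d=A[1]-A[0]; print("yaw",np.arctan2(d[1],d[0])+np.pi/2)
togo([.452,-.29,.254],-.999)
E
```

```text
[[ 0.6378 -0.4019  0.026 ]
 [ 0.5455 -0.4054  0.026 ]
 [ 0.4951 -0.4778  0.026 ]
 [ 0.4087 -0.4831  0.026 ]]
yaw -1.5329644087543963
at [ 0.4497 -0.4071  0.1289] yaw -1.4993 q6 2.14 t 13.5 TOGO [-0.975 -0.087 -1.04 ] spin -1.001
```

arm_command(
  increments=[
    [[0,0,-0.9,0,0.4],[0,0,-0.9,0,0.4],[0,0,-0.9,0,0.4],[0,0,-0.9,0,0.4]],
  ],
)

```text
t: 13.83
tool_pos: [0.4524, -0.4105, 0.2452]
eef_rot: [-3.136, -0.008, -1.499]
ft_force: [0.4, -0.2, 0.1]
finger_gap: 0.403
gripper_force: 0.0
```

arm_command(
  increments=[
    [[-1,0,0,-1,0.4],[-1,0,0,-1,0.4],[-1,0,0,-1,0.4],[-1,0,0,-1,0.4],[-1,0,0,-1,0.4]],
  ],
)

```text
t: 14.25
tool_pos: [0.4414, -0.286, 0.2375]
eef_rot: [3.141, 0.002, -0.992]
ft_force: [0.9, 0.4, -0.0]
finger_gap: 0.399
gripper_force: 0.0
```

```bash
python3 - <<'E'
from h import *
togo([.43,-.19,.24],-.5)
E
```

```text
at [ 0.4414 -0.286   0.2375] yaw -0.9923 q6 1.76 t 14.25 TOGO [-0.722 -0.358 -0.02 ] spin -0.985
```

arm_command(
  increments=[
    [[-0.72,-0.36,0,-1,0.4],[-0.72,-0.36,0,-1,0.4],[-0.72,-0.36,0,-1,0.4],[-0.72,-0.36,0,-1,0.4],[-0.72,-0.36,0,-1,0.4]],
  ],
)

```text
t: 14.67
tool_pos: [0.4314, -0.192, 0.2382]
eef_rot: [3.141, 0.001, -0.498]
ft_force: [-1.1, -0.2, -0.6]
finger_gap: 0.401
gripper_force: 0.0
```

arm_command(
  increments=[
    [[-0.6,-0.76,0,-0.56,0.4],[-0.6,-0.76,0,-0.56,0.4],[-0.6,-0.76,0,-0.56,0.4],[-0.6,-0.76,0,-0.56,0.4]],
  ],
)

```text
t: 15.0
tool_pos: [0.4108, -0.0742, 0.2379]
eef_rot: [-3.14, 0.002, -0.223]
ft_force: [0.9, -0.3, -0.2]
finger_gap: 0.398
gripper_force: 0.0
```

arm_command(
  increments=[
    [[-0.2,-0.93,0,0,0.4],[-0.2,-0.93,0,0,0.4],[-0.2,-0.93,0,0,0.4],[-0.2,-0.93,0,0,0.4]],
  ],
)

```text
t: 15.33
tool_pos: [0.4128, 0.0395, 0.2385]
eef_rot: [-3.14, 0.001, -0.223]
ft_force: [-0.1, 0.5, -0.5]
finger_gap: 0.401
gripper_force: 0.0
```

arm_command(
  increments=[
    [[-0.35,-0.93,0,0,0.4],[-0.35,-0.93,0,0,0.4],[-0.35,-0.93,0,0,0.4],[-0.35,-0.93,0,0,0.4],[-0.35,-0.93,0,0,0.4]],
  ],
)

```text
t: 15.75
tool_pos: [0.3964, 0.1547, 0.2384]
eef_rot: [3.141, 0.0, -0.221]
ft_force: [0.3, -0.8, 0.3]
finger_gap: 0.401
gripper_force: 0.0
```

```bash
python3 b.py w7 core_blue core_ref; python3 - <<'E'
from h import *
togo([.384,.165,.24],-.221)
E
```

```text
{'t': 15.75, 'tool_pos': [0.3964, 0.1547, 0.2384], 'eef_rot': [3.1407, 0.0002, -0.2207], 'qpos': [0.0921, -0.1708, 1.9608, -0.0008, 1.352, 1.8838]}
core_blue 0.78 cen px 311.7 182.1 z8mm: [0.4167 0.1597] ax [-0.974  0.228] t -0.062 0.055 n [-0.008  0.008]
  spot 0.74 [0.4149 0.159  0.0113]
core_ref 0.43 cen px 187.2 4.1 z8mm: [0.6006 0.2328] ax [0.47  0.883] t -0.007 0.011 n [-0.005  0.005]
at [0.3966 0.153  0.2386] yaw -0.2232 q6 1.88 t 16.0 TOGO [-0.124 -0.075 -0.012] spin -0.004
```

arm_command(
  increments=[
    [[-0.12,-0.09,0.3,0.01,0.4],[-0.12,-0.09,0.6,0.01,0.4],[-0.12,-0.09,0.97,0.01,0.4],[-0.12,-0.09,0.97,0.01,0.4],[-0.12,-0.09,0.97,0.01,0.4]],
  ],
)

```text
t: 16.42
tool_pos: [0.3826, 0.1671, 0.1208]
eef_rot: [3.139, 0.006, -0.227]
ft_force: [0.0, 0.2, 0.3]
finger_gap: 0.394
gripper_force: 0.0
```

```bash
python3 b.py w8 core_blue; python3 - <<'E'
from h import *
togo([.385,.167,.005],-.230)
E
```

```text
{'t': 16.4167, 'tool_pos': [0.3826, 0.1671, 0.1208], 'eef_rot': [3.1394, 0.0055, -0.2265], 'qpos': [0.1258, -0.023, 2.0878, -0.0001, 1.0827, 1.9231]}
core_blue 0.61 cen px 320.6 183.0 z8mm: [0.4173 0.1596] ax [-0.974  0.227] t -0.061 0.056 n [-0.007  0.007]
  spot 0.62 [0.4155 0.1613 0.0124]
at [0.3864 0.168  0.1248] yaw -0.2254 q6 1.92 t 16.57 TOGO [-0.013  0.012  0.998] spin 0.009
```

arm_command(
  increments=[
    [[0,0,0.35,0,0.4],[0,0,0.65,0,0.4],[0,0,0.98,0,0.4],[0,0,0.98,0,0.4],[0,0,0.98,0,0.2],[0,0,0.98,0,0],[0,0,0.98,0,0],[0,0,0.98,0,0],[0,0,0.98,0,0],[0,0,0.98,0,0]],
  ],
)

```text
t: 17.4
tool_pos: [0.3857, 0.1684, 0.0062]
eef_rot: [-3.14, -0.003, -0.224]
ft_force: [-0.2, -0.4, 9.5]
finger_gap: 0.177
gripper_force: 29.9
```

arm_command(
  increments=[
    [[0,0,0,0,0],[0,0,0,0,0],[0,0,0,0,0]],
  ],
)

```text
t: 17.65
tool_pos: [0.3856, 0.1684, 0.0062]
eef_rot: [-3.141, -0.003, -0.224]
ft_force: [-0.9, -0.9, 8.6]
finger_gap: 0.176
gripper_force: 29.9
```

arm_command(
  increments=[
    [[0,0,-0.15,0,0],[0,0,-0.5,0,0],[0,0,-1,0,0],[0,0,-1,0,0],[0,0,-1,0,0],[0,0,-1,0,0]],
  ],
)

```text
t: 18.15
tool_pos: [0.385, 0.1684, 0.126]
eef_rot: [-3.14, -0.003, -0.224]
ft_force: [-0.1, 0.4, 0.1]
finger_gap: 0.172
gripper_force: 29.9
```

```bash
python3 - <<'E'
from h import *
togo([.40,.08,.26],-.230)
E
```

```text
at [0.385  0.1684 0.126 ] yaw -0.2241 q6 1.92 t 18.15 TOGO [ 0.29   0.689 -1.116] spin 0.012
```

arm_command(
  increments=[
    [[0,0,-1,0,0],[0,0,-1,0,0],[0,0,-1,0,0],[0,0,-1,0,0]],
  ],
)

```text
t: 18.48
tool_pos: [0.3872, 0.1687, 0.2501]
eef_rot: [-3.138, -0.008, -0.224]
ft_force: [1.4, 0.2, 1.1]
finger_gap: 0.181
gripper_force: 29.9
```

arm_command(
  increments=[
    [[0.3,0.92,-0.1,0,0],[0.3,0.92,-0.1,0,0],[0.3,0.92,-0.1,0,0],[0.3,0.92,-0.1,0,0]],
  ],
)

```text
t: 18.82
tool_pos: [0.3947, 0.0482, 0.2552]
eef_rot: [3.139, 0.002, -0.229]
ft_force: [0.9, -0.1, -0.5]
finger_gap: 0.178
gripper_force: 29.9
```

arm_command(
  increments=[
    [[0.3,0.92,0,0,0],[0.3,0.92,0,0,0],[0.3,0.92,0,0,0],[0.3,0.92,0,0,0]],
  ],
)

```text
t: 19.15
tool_pos: [0.405, -0.067, 0.2547]
eef_rot: [3.14, 0.003, -0.229]
ft_force: [0.8, 0.1, -0.2]
finger_gap: 0.173
gripper_force: 29.9
```

arm_command(
  increments=[
    [[0.43,0.76,0,1,0],[0.43,0.76,0,1,0],[0.43,0.76,0,1,0],[0.43,0.76,0,1,0],[0.43,0.76,0,1,0]],
  ],
)

```text
t: 19.57
tool_pos: [0.4349, -0.1632, 0.2543]
eef_rot: [3.141, 0.004, -0.731]
ft_force: [-0.6, 0.1, -1.4]
finger_gap: 0.178
gripper_force: 29.9
```

arm_command(
  increments=[
    [[0.88,0.11,0,1,0],[0.88,0.11,0,1,0],[0.88,0.11,0,1,0],[0.88,0.11,0,1,0],[0.88,0.11,0,1,0]],
  ],
)

```text
t: 19.98
tool_pos: [0.5058, -0.2422, 0.2545]
eef_rot: [3.14, 0.003, -1.225]
ft_force: [0.4, 1.0, -0.4]
finger_gap: 0.178
gripper_force: 29.9
```

arm_command(
  increments=[
    [[0.57,-0.46,0,0.58,0],[0.57,-0.46,0,0.58,0],[0.57,-0.46,0,0.58,0],[0.57,-0.46,0,0.58,0],[0.57,-0.46,0,0.58,0]],
  ],
)

```text
t: 20.4
tool_pos: [0.5804, -0.287, 0.2553]
eef_rot: [3.139, 0.002, -1.507]
ft_force: [-0.2, 0.5, 0.1]
finger_gap: 0.175
gripper_force: 29.9
```

```bash
cat > d.py <<'E'
from h import *
C,im=shot("wrist","w9.png")
for d in models.cut_out("tray_blue","wrist")[:1]:
    m=d["region"].astype(np.uint8); c=max(cv2.findContours(m,0,1)[0],key=cv2.contourArea)
    P=plane(C,c[:,0],.026)[:,:2].astype(np.float32); print("conf",d["confidence"],cv2.minAreaRect(P),"px bbox",cv2.boundingRect(c))
    for z in (0.026,): print("ranges",P.min(0),P.max(0))
for d in models.cut_out("core_blue","wrist")[:1]:
    v,u=np.nonzero(d["region"]); print("core px",u.min(),u.max(),v.min(),v.max(),"tip u",u[v<v.min()+5].mean())
print({k:np.round(r.sense()[k],4).tolist() for k in("t","tool_pos","eef_rot","qpos")})
togo([.590,-.288,.013],-1.52)
E
python3 d.py
```

```text
conf 0.77 ((0.6194030046463013, -0.326455295085907), (0.05691877752542496, 0.15610115230083466), 0.8015756011009216) px bbox (254, 72, 57, 164)
ranges [ 0.5898769  -0.40432554] [ 0.64782554 -0.24862036]
core px 300 341 73 365 tip u 323.9009009009009
{'t': 20.55, 'tool_pos': [0.5802, -0.2875, 0.2572], 'eef_rot': [-3.1415, 0.0, -1.5103], 'qpos': [-0.6431, 0.3259, 1.3918, 0.0001, 1.4239, 2.438]}
at [ 0.5802 -0.2875  0.2572] yaw -1.5103 q6 2.44 t 20.55 TOGO [ 0.009 -0.081  2.035] spin 0.019
```

```bash
python3 - <<'E'
from h import *
C=cam("wrist"); im=cv2.imread("pics/w9.png"); h=cv2.cvtColor(im,cv2.COLOR_BGR2HSV)
m=cv2.inRange(h,(100,120,50),(125,255,255)); m[300:]=0
n,l,s,_=cv2.connectedComponentsWithStats(m); k=[i for i in range(1,n) if s[i][4]>300]; print(s[k])
p=np.vstack([np.c_[np.nonzero(l==i)][:,::-1] for i in k if s[i][0]>200 and s[i][0]<450])
P=plane(C,p,.026)[:,:2].astype(np.float32); print(cv2.minAreaRect(P)); print(cv2.boxPoints(cv2.minAreaRect(P)))
E
```

```text
[[   0    7   13  180  484]
 [ 253   71   58  165 9076]
 [ 334   77   20  161 1841]
 [ 301  275   40   25  783]]
((0.6022014617919922, -0.29136210680007935), (0.09463091194629669, 0.231338232755661), 1.2185875177383423)
[[ 0.5524368  -0.17672539]
 [ 0.5573566  -0.40801132]
 [ 0.6519661  -0.40599883]
 [ 0.6470463  -0.1747129 ]]
```

```bash
python3 - <<'E'
from h import *
C=cam("wrist"); im=cv2.imread("pics/w9.png"); h=cv2.cvtColor(im,cv2.COLOR_BGR2HSV)
m=cv2.inRange(h,(100,120,50),(125,255,255)); m[260:]=0; m[:,:200]=0
p=np.c_[np.nonzero(m)][:,::-1]
P=plane(C,p,.026)[:,:2].astype(np.float32); print(cv2.minAreaRect(P)); print(cv2.boxPoints(cv2.minAreaRect(P)))
E
```

```text
((0.6031589508056641, -0.32739242911338806), (0.15719455480575562, 0.09121344238519669), 89.65484619140625)
[[ 0.55707955 -0.40571353]
 [ 0.64829135 -0.40626302]
 [ 0.64923835 -0.24907133]
 [ 0.55802655 -0.24852183]]
```

arm_command(
  increments=[
    [[0.04,-0.19,0.3,0.08,0],[0.04,-0.19,0.6,0.08,0],[0.04,-0.19,0.98,0.08,0],[0.04,-0.19,0.98,0.08,0],[0.04,-0.19,0.98,0.08,0]],
  ],
)

```text
t: 20.97
tool_pos: [0.6016, -0.2906, 0.1367]
eef_rot: [3.136, 0.004, -1.553]
ft_force: [-0.0, -0.3, 0.2]
finger_gap: 0.175
gripper_force: 29.9
```

arm_command(
  increments=[
    [[0,0,0.3,0,0],[0,0,0.6,0,0],[0,0,0.8,0,0],[0,0,0.8,0,0],[0,0,0.8,0,0]],
  ],
)

```text
t: 21.38
tool_pos: [0.6046, -0.2928, 0.0454]
eef_rot: [-3.14, -0.001, -1.554]
ft_force: [0.6, -0.6, 0.9]
finger_gap: 0.178
gripper_force: 29.9
```

```bash
python3 - <<'E'
from h import *
print(r.sense()["ft_force"])
togo([.603,-.291,.012],-1.55)
E
```

```text
[ 0.6327348  -0.57836136  0.90567615]
at [ 0.6046 -0.2928  0.0454] yaw -1.5536 q6 2.5 t 21.38 TOGO [-0.016  0.013  0.278] spin -0.007
```

arm_command(
  increments=[
    [[0,0,0.15,0,0],[0,0,0.28,0,0],[0,0,0.28,0,0],[0,0,0.28,0,0],[0,0,0.28,0,0.2],[0,0,0.28,0,0.35],[0,0,0.28,0,0.35],[0,0,0.28,0,0.35],[0,0,0.28,0,0.35]],
  ],
)

```text
t: 22.13
tool_pos: [0.6041, -0.2925, 0.01]
eef_rot: [-3.141, -0.0, -1.554]
ft_force: [0.3, -0.3, 0.8]
finger_gap: 0.347
gripper_force: 0.0
```

arm_command(
  increments=[
    [[0,0,-0.3,0,0.35],[0,0,-1,0,0.35],[0,0,-1,0,0.35],[0,0,-1,0,0.35],[0,0,-1,0,0.35]],
  ],
)

```text
t: 22.55
tool_pos: [0.6061, -0.2939, 0.134]
eef_rot: [-3.135, -0.005, -1.554]
ft_force: [-0.0, 0.3, -0.4]
finger_gap: 0.35
gripper_force: 0.0
```

arm_command(
  increments=[
    [[-0.3,0,-1,-0.3,0.35],[-0.3,0,-1,-0.3,0.35],[-0.3,0,-1,-0.3,0.35],[-0.3,0,-1,-0.3,0.35],[-0.3,0,-1,-0.3,0.35]],
  ],
)

```text
t: 22.97
tool_pos: [0.6044, -0.2563, 0.2516]
eef_rot: [-3.139, -0.003, -1.403]
ft_force: [-0.7, 0.5, -1.2]
finger_gap: 0.349
gripper_force: 0.0
```

```bash
python3 b.py w10 core_blue tray_blue; python3 - <<'E'
from h import *
togo([.58,-.15,.25],-1)
E
```

```text
{'t': 22.9667, 'tool_pos': [0.6044, -0.2563, 0.2516], 'eef_rot': [-3.1385, -0.0028, -1.4032], 'qpos': [-0.5815, 0.3467, 1.3761, 0.0, 1.4146, 2.3925]}
core_blue 0.87 cen px 332.9 134.2 z8mm: [ 0.6044 -0.3215] ax [-0.007  1.   ] t -0.064 0.053 n [-0.007  0.007]
  spot 0.85 [ 0.6061 -0.3188  0.0148]
tray_blue 0.66 cen px 336.6 124.5 z8mm: [ 0.6023 -0.3307] ax [0.001 1.   ] t -0.077 0.087 n [-0.046  0.046]
  spot 0.94 [ 0.5985 -0.3355  0.0045]
at [ 0.6022 -0.2561  0.2466] yaw -1.4048 q6 2.39 t 23.22 TOGO [-0.903  0.036 -0.026] spin -0.81
```

View pics/w10.png

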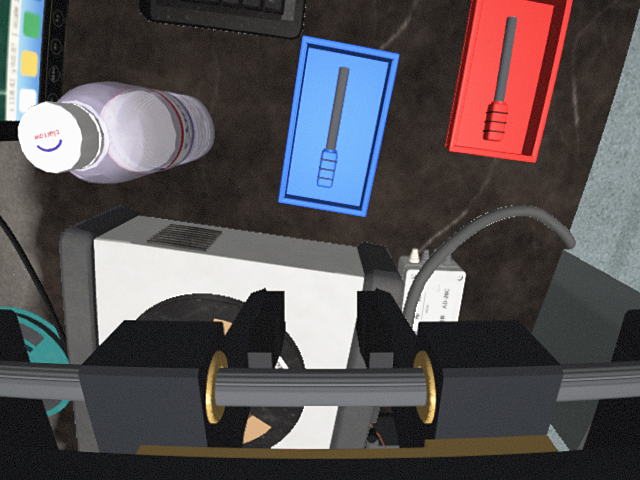

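arm_command(
  increments=[
    [[-0.97,0,0,-0.78,0.35],[-0.97,0,0,-0.78,0.35],[-0.97,0,0,-0.78,0.35],[-0.97,0,0,-0.78,0.35]],
  ],
)

```text
t: 23.55
tool_pos: [0.5824, -0.1361, 0.2477]
eef_rot: [3.141, 0.005, -1.004]
ft_force: [0.7, -0.1, -0.3]
finger_gap: 0.351
gripper_force: 0.0
```

arm_command(
  increments=[
    [[-0.85,-0.53,0,-0.78,0.5],[-0.85,-0.53,0,-0.78,0.5],[-0.85,-0.53,0,-0.78,0.5],[-0.85,-0.53,0,-0.78,0.5]],
  ],
)

```text
t: 23.88
tool_pos: [0.5833, -0.016, 0.2482]
eef_rot: [-3.141, 0.004, -0.614]
ft_force: [0.3, -0.4, 1.5]
finger_gap: 0.498
gripper_force: 0.0
```

arm_command(
  increments=[
    [[-0.58,-0.81,0,-0.78,0.7],[-0.58,-0.81,0,-0.78,0.7],[-0.58,-0.81,0,-0.78,0.7],[-0.58,-0.81,0,-0.78,0.7]],
  ],
)

```text
t: 24.22
tool_pos: [0.5837, 0.103, 0.2483]
eef_rot: [-3.14, 0.002, -0.225]
ft_force: [0.1, -0.0, -0.1]
finger_gap: 0.701
gripper_force: 0.0
```

arm_command(
  increments=[
    [[-0.23,-0.97,0,-0.79,0.6],[-0.23,-0.97,0,-0.79,0.6],[-0.23,-0.97,0,-0.79,0.6],[-0.23,-0.97,0,-0.79,0.6],[-0.23,-0.97,0,-0.79,0.6],[-0.23,-0.97,0,-0.79,0.6]],
  ],
)

```text
t: 24.72
tool_pos: [0.5847, 0.2166, 0.2484]
eef_rot: [3.141, 0.002, 0.158]
ft_force: [0.2, -0.6, -0.4]
finger_gap: 0.604
gripper_force: 0.0
```

```bash
cat > e.py <<'E'
from h import *
import sys
C,im=shot("wrist",sys.argv[1]+".png"); h=cv2.cvtColor(im,cv2.COLOR_RGB2HSV)
m=cv2.inRange(h,(20,120,120),(35,255,255)); n,l,s,_=cv2.connectedComponentsWithStats(m)
for i in range(1,n):
    if s[i][4]>80: print("yellow",s[i])
for o in("core_ref","core_stand"):
  for d in models.cut_out(o,"wrist")[:1]:
    g=d["region"].astype(np.uint8); v,u=np.nonzero(g); c=max(cv2.findContours(g,0,1)[0],key=cv2.contourArea)
    print(o,d["confidence"],cv2.boundingRect(c))
    for z in (.124,.042,.007): print(z,cv2.minAreaRect(plane(C,c[:,0],z)[:,:2].astype(np.float32)))
# bright top face of the handle: split by value
k=(m>0); 
if k.any():
  print("V pct",np.percentile(h[:,:,2][k],[5,25,50,75,95]))
s=r.sense(); print(np.round(s["tool_pos"],4),np.round(s["eef_rot"],4))
E
python3 e.py w11
```

```text
yellow [ 17   5  19  30 358]
yellow [ 45  27  33  31 356]
yellow [302 210  23  23 366]
yellow [479 361  10  32  88]
yellow [152 401  15  21  95]
core_ref 0.94 (303, 195, 22, 37)
0.124 ((0.5970778465270996, 0.2247885763645172), (0.02672693133354187, 0.015020656399428844), 17.52083969116211)
0.042 ((0.577244758605957, 0.2232593446969986), (0.03486093878746033, 0.0195920467376709), 17.520708084106445)
0.007 ((0.5687792897224426, 0.2226066291332245), (0.038332849740982056, 0.021543234586715698), 17.520729064941406)
core_stand 0.96 (279, 156, 72, 71)
0.124 ((0.6128746867179871, 0.2255185842514038), (0.050931721925735474, 0.05127013847231865), 9.054398536682129)
0.042 ((0.5978491306304932, 0.22421154379844666), (0.06643219292163849, 0.06687363237142563), 9.054305076599121)
0.007 ((0.5914357304573059, 0.223653644323349), (0.07304827123880386, 0.07353367656469345), 9.054292678833008)
V pct [134. 195. 223. 236. 255.]
[0.585  0.216  0.2491] [3.1412e+00 6.0000e-04 1.5710e-01]
```

```bash
python3 - <<'E'
from h import *
C=cam("wrist"); im=cv2.imread("pics/w11.png"); 
sub=im[206:236,298:330]; h=cv2.cvtColor(sub,cv2.COLOR_BGR2HSV)
for row in range(0,30,1): print(row+206," ".join("%3d"%v if (s>110 and 15<hh<40) else "  ." for v,s,hh in zip(h[row,::2,2],h[row,::2,1],h[row,::2,0])))
P=np.array([[x,y,.124] for x,y in [(.5914,.2237)]])
a=.158; c=np.array([.5914,.2237]); R=np.array([[np.cos(a),-np.sin(a)],[np.sin(a),np.cos(a)]])
for z in(.124,.088): print(z,proj(C,[np.r_[c+R@np.array(q)*.008,z] for q in((1,1),(1,-1),(-1,-1),(-1,1))]).round(1).tolist())
E
```

```text
206   .   .   .  88  98  98  79  79  83  95 115  94   .   .   .   .
207   .   .   .  81  81  81  98 115 105 102 103  81   .   .   .   .
208   .   .   .  95 113 107 100 105  90  81  82   .   .   .   .   .
209   .   .   . 100 107  92  73  84 105 110 111 114   .   .   .   .
210   .   .   .  82  87 101 108 109 126 141 159 150   .   .   .   .
211   .   .   . 113 110 129 144 162 201 221 235 222  94   .   .   .
212   .   .  86 139 161 199 223 238 248 252 253 248 131   .   .   .
213   .   . 135 221 237 248 251 252 253 254 255 254 182   .   .   .
214   .   . 192 252 252 253 254 254 254 255   . 255 203   .   .   .
215   .   . 223 255 254 254 254   .   .   .   . 255 222   .   .   .
216   .   . 233 255 255 254 254 254 254 254 254 255 235   .   .   .
217   .   . 228 255 254 254 254 254 254 254 254 255 240   .   .   .
218   .   . 214 254 254 254 254 254 254 254 254 255 243   .   .   .
219   .   .   . 255 254 254 254 254 254 254 254 255 246   .   .   .
220   .   .   . 255 254 254 254 254 254 254 254 254 250   .   .   .
221   .   . 151 255 254 254 254 254 254 254 254 254 254 100   .   .
222   .   . 
[... 381 characters left out ...]
55 232   .   .
228   .   .   . 229 255 254 254 254 254 255 255 255 255 199   .   .
229   .   .   . 192 255 255 255 255 255 255 255 255 255 118   .   .
230   .   .   . 173 255 255 255 255 255 254 248 243 178   .   .   .
231   .   .   . 128 255 255 255 245 243 187  99  73   .   .   .   .
232   .   .   .  51 199 243 178 104  67   .   .   .   .   .   .   .
233   .   .   .   .   .  76   .   .   .   .   .   .   .   .   .   .
234   .   .   .   .   .   .   .   .   .   .   .   .   .   .   .   .
235   .   .   .   .   .   .   .   .   .   .   .   .   .   .   .   .
0.124 [[301.3, 210.4], [323.1, 210.4], [323.1, 231.4], [301.6, 231.4]]
0.088 [[303.4, 200.4], [322.8, 200.4], [322.8, 219.3], [303.6, 219.3]]
```

```bash
python3 - <<'E'
from h import *
C=cam("wrist"); im=cv2.imread("pics/w11.png"); h=cv2.cvtColor(im,cv2.COLOR_BGR2HSV)
m=np.zeros((480,640),np.uint8); m[206:236,298:330]=((h[206:236,298:330,2]>185)&(h[206:236,298:330,1]>90))*255
m=cv2.morphologyEx(m,cv2.MORPH_CLOSE,np.ones((3,3)))
c=max(cv2.findContours(m,0,1)[0],key=cv2.contourArea)
P=plane(C,c[:,0],.124)[:,:2].astype(np.float32); rr=cv2.minAreaRect(P); print(rr)
v,u=np.nonzero(m); print(plane(C,[[u.mean(),v.mean()]],.124))
togo([.5914,.2237,.095],.158)
E
```

```text
((0.5911043286323547, 0.22322189807891846), (0.015272124670445919, 0.015394729562103748), 18.709505081176758)
[[0.59119106 0.22320315 0.124     ]]
at [0.585  0.216  0.2491] yaw 0.1571 q6 1.58 t 24.87 TOGO [ 0.064 -0.056  1.284] spin -0.002
```

arm_command(
  increments=[
    [[0.063,-0.055,0,-0.31,0.45],[0.063,-0.055,0,-0.31,0.45],[0.063,-0.055,0.3,-0.31,0.45],[0.063,-0.055,0.6,-0.31,0.45],[0.063,-0.055,0.7,-0.31,0.45],[0.063,-0.055,0.7,-0.31,0.45],[0.063,-0.055,0.7,-0.31,0.45]],
  ],
)

```text
t: 25.45
tool_pos: [0.5912, 0.2247, 0.1657]
eef_rot: [-3.142, 0.001, 0.314]
ft_force: [0.7, 0.1, 0.4]
finger_gap: 0.447
gripper_force: 0.0
```

```bash
python3 - <<'E'
from h import *
C,im=shot("wrist","w12.png"); h=cv2.cvtColor(im,cv2.COLOR_RGB2HSV)
m=((h[:,:,2]>185)&(h[:,:,1]>90)&(h[:,:,0]>18)&(h[:,:,0]<38)).astype(np.uint8); m[:,:270]=0;m[:,370:]=0
m=cv2.morphologyEx(m,cv2.MORPH_CLOSE,np.ones((3,3)))
c=max(cv2.findContours(m,0,1)[0],key=cv2.contourArea); print(cv2.boundingRect(c),cv2.contourArea(c))
P=plane(C,c[:,0],.124)[:,:2].astype(np.float32); print(cv2.minAreaRect(P))
togo([.5912,.2235,.095],.31)
E
```

```text
(309, 262, 29, 27) 686.0
((0.5911303758621216, 0.2237870842218399), (0.015034612268209457, 0.01507524773478508), 18.052587509155273)
at [0.5922 0.2251 0.1673] yaw 0.3146 q6 1.43 t 25.5 TOGO [-0.013  0.01   0.602] spin 0.009
```

arm_command(
  increments=[
    [[-0.012,0.009,0.2,0,0.45],[-0.012,0.009,0.4,0,0.45],[-0.012,0.009,0.6,0,0.45],[-0.012,0.009,0.6,0,0.45],[-0.012,0.009,0.6,0,0.3],[-0.012,0.009,0.6,0,0],[-0.012,0.009,0.6,0,0],[-0.012,0.009,0.6,0,0],[-0.012,0.009,0.6,0,0],[-0.012,0.009,0.6,0,0]],
  ],
)

```text
t: 26.33
tool_pos: [0.5917, 0.2242, 0.096]
eef_rot: [3.141, -0.004, 0.316]
ft_force: [1.1, -0.9, 6.7]
finger_gap: 0.178
gripper_force: 30.0
```

arm_command(
  increments=[
    [[0,0,0,0,0],[0,0,0,0,0],[0,0,0,0,0]],
  ],
)

```text
t: 26.58
tool_pos: [0.5917, 0.2242, 0.096]
eef_rot: [3.141, -0.004, 0.316]
ft_force: [-0.2, -1.4, 6.1]
finger_gap: 0.177
gripper_force: 30.0
```

```bash
python3 - <<'E'
from h import *
s=r.sense();print(s["eef_rot"],s["ft_force"],s["torque"])
togo([.5912,.2235,.095],.31)
E
```

```text
[ 3.14072761 -0.00417358  0.31589686] [-0.20579014 -1.40951962  6.12427389] [-1.61867447e-01  1.10818690e-01 -2.06853113e-05]
at [0.5917 0.2242 0.096 ] yaw 0.3159 q6 1.43 t 26.58 TOGO [-0.006  0.004  0.008] spin 0.012
```

arm_command(
  increments=[
    [[0,0,-0.15,0,0],[0,0,-0.3,0,0],[0,0,-0.5,0,0],[0,0,-0.7,0,0],[0,0,-0.9,0,0],[0,0,-1,0,0],[0,0,-1,0,0]],
  ],
)

```text
t: 27.17
tool_pos: [0.5919, 0.2245, 0.2176]
eef_rot: [3.141, -0.007, 0.316]
ft_force: [0.8, 0.5, -0.1]
finger_gap: 0.18
gripper_force: 30.0
```

arm_command(
  increments=[
    [[-0.1,0.06,-0.2,0,0],[-0.3,0.19,-0.2,0,0],[-0.5,0.32,-0.2,0,0],[-0.7,0.44,-0.2,0,0],[-0.8,0.505,-0.2,0,0],[-0.8,0.505,-0.2,0,0]],
  ],
)

```text
t: 27.67
tool_pos: [0.5153, 0.1349, 0.2358]
eef_rot: [-3.141, 0.003, 0.314]
ft_force: [0.4, 0.1, 0.0]
finger_gap: 0.182
gripper_force: 30.0
```

arm_command(
  increments=[
    [[-0.15,0.1,0,0,0],[-0.35,0.22,0,0,0],[-0.55,0.35,0,0,0],[-0.7,0.45,0,0,0],[-0.8,0.505,0,0,0],[-0.8,0.505,0,0,0],[-0.8,0.505,0,0,0],[-0.8,0.505,0,0,0]],
  ],
)

```text
t: 28.33
tool_pos: [0.4458, 0.0498, 0.2373]
eef_rot: [-3.141, -0.0, 0.316]
ft_force: [0.4, -0.0, -0.1]
finger_gap: 0.178
gripper_force: 30.0
```

```bash
python3 - <<'E'
from h import *
togo([.4463,.0494,.2],.316)
C,im=shot("wrist","w13.png")
T=r.sense(); print(T["eef_rot"])
tp=np.array(T["tool_pos"]); R=Ro.from_euler("xyz",T["eef_rot"]).as_matrix()
print("tip pred",proj(C,[tp+R@[0,0,.088]]),"TCP",proj(C,[tp]),"bore pred",proj(C,[[.4463,.0494,.09]]))
for o in("core_ref","coil_jig"):
  for d in models.cut_out(o,"wrist")[:1]:
    v,u=np.nonzero(d["region"]); print(o,d["confidence"],u.min(),u.max(),v.min(),v.max())
h=cv2.cvtColor(im,cv2.COLOR_RGB2HSV)
w=((h[:,:,2]>190)&(h[:,:,1]<45)).astype(np.uint8); 
u0,v0=proj(C,[[.4463,.0494,.09]])[0].astype(int); w[:v0-50]=0;w[v0+50:]=0;w[:,:u0-55]=0;w[:,u0+55:]=0
for c in cv2.findContours(w,cv2.RETR_CCOMP,cv2.CHAIN_APPROX_NONE)[0]:
    if len(c)>30: print("contour",len(c),cv2.boundingRect(c),cv2.fitEllipse(c))
a=h[max(v0-50,0):v0+50:4,u0-60:u0+60:4,2]
for i,row in enumerate(a): print(max(v0-50,0)+4*i," ".join("%3d"%x for x in row))
print("u from",u0-60)
E
```

```text
at [0.4458 0.0498 0.2373] yaw 0.3159 q6 1.1 t 28.33 TOGO [0.003 0.004 0.311] spin -0.0
[-3.14118366e+00 -2.74230167e-05  3.16409048e-01]
tip pred [[321.04689639 246.99993865]] TCP [[321.43902342 312.32883381]] bore pred [[321.7706924  222.91165348]]
core_ref 0.78 299 343 242 367
coil_jig 0.75 276 376 115 251
contour 337 (294, 172, 67, 80) ((327.7358093261719, 211.19630432128906), (64.3867416381836, 83.28224182128906), 17.820858001708984)
contour 69 (312, 210, 26, 25) ((324.4698181152344, 221.60557556152344), (23.577943801879883, 25.314311981201172), 85.21969604492188)
172  46  53  48  47  42  56  63  86  84 124  79 234 235 232 235 228 237 230 234 235 232 235 235 231 234 189  81  76  35  39
176  52  46  45  45  45  46  71  86  82 192  82 215 220 232 231 235 232 233 237 232 236 234 230 233 232  88  76  68  38  33
180  53  49  51  57  58  47  79  85  80 213  75 239 233 237 236 236 207 208 215 225 234 230 231 231 233  67  68  72  30  30
184  48  51  52  57  54  29  86  82  82 157  71 235 232 227 248 255 255 255 222 231 238 236 234 104 208  80  69  70  39  40
188  49  49  52  59  51  29  
[... 1885 characters left out ...]
1 255  42  50  48 255 255 255 118  36  33  42  38  48  40  54  47  45
252  49  55  63  64  56  51  59  55  50  43  50  48  45  48  47  46  48  77  53  43  43  50  48  49  41  49  44  46  42  48
256  54  60  53  57  53  56  59  60  58  60  50  55  56  50  43  45  48  54  54  49  55  52  48  51  49  45  39  43  33  33
260  57  59  64  64  67  58  67  60  63  63  57  62  63  40  45  44  45  46  60  57  55  59  53  50  48  52  47  42  44  39
264  62  63  59  55  63  64  60  64  56  56  57  64  64  45  45  50  46  41  53  57  54  45  41  49  58  50  51  44  53  47
268  58  67  65  67  68  66  61  61  64  64  65  62  60  43  42  49  48  50  50  52  56  45  48  48  51  51  54  41  46  41
u from 261
```

```bash
cat > f.py <<'E'
from h import *
import sys
def rod(C,im,tp,R,fn=None):
    # rod edges: compare to predicted axis. Returns lateral offsets (px) along the rod
    out=[]
    g=cv2.cvtColor(im,cv2.COLOR_RGB2GRAY).astype(float)
    return g
C=cam("wrist"); im=cv2.imread("pics/w13.png")
b=plane(C,[[324.47,221.6]],.09)[0]; print("bore",b.round(4))
g=cv2.cvtColor(im,cv2.COLOR_BGR2GRAY)
for v in list(range(234,260,1))+[264,270,276,282,290,300]: print(v,g[v,308:338].tolist())
s=r.sense(); tp=np.array(s["tool_pos"]);R=Ro.from_euler("xyz",s["eef_rot"]).as_matrix()
for z in(.088,.06,.03,.008):
    print(z,proj(C,[tp+R@[a,c,z] for a,c in((0,0),(0,.005),(0,-.005),(.005,0),(-.005,0))]).round(1).tolist())
E
python3 f.py
```

```text
bore [0.4478 0.0478 0.09  ]
234 [254, 254, 254, 254, 254, 254, 254, 254, 255, 255, 255, 254, 242, 239, 227, 218, 220, 220, 224, 223, 228, 246, 253, 255, 255, 255, 254, 254, 254, 254]
235 [254, 254, 254, 254, 254, 254, 254, 254, 254, 254, 255, 255, 255, 255, 255, 251, 251, 252, 251, 253, 255, 255, 255, 255, 254, 254, 254, 254, 254, 254]
236 [254, 254, 254, 254, 254, 254, 254, 254, 254, 254, 254, 254, 255, 255, 255, 255, 255, 255, 255, 255, 255, 255, 254, 254, 254, 254, 254, 254, 254, 254]
237 [254, 254, 254, 254, 254, 254, 254, 254, 254, 254, 254, 254, 254, 254, 254, 254, 254, 254, 254, 254, 254, 254, 254, 254, 254, 254, 254, 254, 254, 254]
238 [254, 254, 254, 254, 254, 254, 254, 254, 254, 254, 254, 254, 254, 254, 254, 254, 254, 254, 254, 254, 254, 254, 254, 254, 254, 254, 254, 254, 254, 254]
239 [254, 254, 254, 254, 254, 254, 254, 254, 254, 254, 255, 255, 255, 255, 255, 255, 255, 254, 254, 254, 254, 254, 254, 254, 254, 254, 254, 254, 254, 254]
240 [254, 254, 254, 254, 254, 254, 254, 254, 255, 255, 255, 255, 255, 255, 255, 255, 255, 255, 255, 254, 254, 254, 254, 254, 254, 254, 254, 25
[... 2977 characters left out ...]
43, 46, 45, 40, 46, 41, 44, 47, 38, 39, 45, 39, 41, 42, 42, 40, 43, 47, 42, 47, 45, 44, 40, 48, 42, 38]
290 [38, 45, 43, 43, 43, 39, 37, 45, 46, 62, 61, 63, 68, 65, 61, 58, 62, 46, 43, 39, 39, 42, 43, 44, 45, 33, 38, 39, 34, 40]
300 [93, 96, 95, 95, 96, 96, 97, 99, 99, 97, 93, 97, 99, 93, 96, 96, 94, 99, 94, 99, 96, 95, 98, 100, 97, 95, 84, 77, 67, 61]
0.088 [[321.2, 247.0], [328.9, 247.0], [313.5, 247.0], [321.2, 239.7], [321.2, 254.2]]
0.06 [[321.3, 262.4], [330.0, 262.4], [312.7, 262.4], [321.4, 254.3], [321.3, 270.4]]
0.03 [[321.5, 283.7], [331.4, 283.7], [311.6, 283.7], [321.5, 274.5], [321.5, 292.7]]
0.008 [[321.7, 303.8], [332.8, 303.8], [310.5, 303.8], [321.7, 293.7], [321.6, 313.7]]
```

arm_command(
  increments=[
    [[0.016,0.021,0.1,0,0],[0.016,0.021,0.2,0,0],[0.016,0.021,0.3,0,0],[0.016,0.021,0.34,0,0],[0.016,0.021,0.34,0,0],[0.016,0.021,0.34,0,0],[0.016,0.021,0.34,0,0],[0.016,0.021,0.34,0,0]],
  ],
)

```text
t: 29.15
tool_pos: [0.4483, 0.0474, 0.1975]
eef_rot: [3.141, -0.001, 0.316]
ft_force: [0.1, 0.2, -0.7]
finger_gap: 0.176
gripper_force: 30.0
```

```bash
cat > g.py <<'E'
from h import *
import sys
s=r.sense(); C,im=shot("wrist",sys.argv[1]+".png"); s2=r.sense()
tp=np.array(s["tool_pos"]);R=Ro.from_euler("xyz",s["eef_rot"]).as_matrix(); print(tp.round(4),np.round(s["eef_rot"],4),np.round(s2["tool_pos"],4))
print("tip pred c,l,r,top",proj(C,[tp+R@[a,c,.088] for a,c in((0,0),(0,-.005),(0,.005),(.005,0))]).round(1).tolist())
g=cv2.cvtColor(im,cv2.COLOR_RGB2GRAY); w=(g>185).astype(np.uint8)
u0,v0=proj(C,[[.4478,.0478,.09]])[0].astype(int); print("bore pred",u0,v0)
x=np.zeros_like(w); x[v0-50:v0+50,u0-60:u0+60]=w[v0-50:v0+50,u0-60:u0+60]
for c in cv2.findContours(x,cv2.RETR_CCOMP,cv2.CHAIN_APPROX_NONE)[0]:
    if len(c)>25: print("contour",len(c),cv2.boundingRect(c),cv2.fitEllipse(c),plane(C,[cv2.fitEllipse(c)[0]],.09).round(4))
for v in range(v0-18,v0+50,2): print(v,"".join("#" if t<90 else "+" if t<185 else "." for t in g[v,u0-40:u0+40]))
print("u from",u0-40)
E
python3 g.py w14
```

```text
[0.4483 0.0474 0.1975] [ 3.1409e+00 -1.3000e-03  3.1600e-01] [0.4482 0.0474 0.1975]
tip pred c,l,r,top [[321.2, 247.0], [313.5, 247.0], [328.9, 247.0], [321.2, 239.7]]
bore pred 320 238
contour 446 (285, 188, 77, 83) ((323.9723205566406, 226.90853881835938), (71.34078979492188, 84.33363342285156), 29.93568992614746) [[0.4568 0.0481 0.09  ]]
220 ##########+............................................................++++#####
222 #########+..............................................................+#######
224 ########+................................................................+######
226 #######+.............................++++++++..............................#####
228 ######+..........................+##############+..........................+####
230 ######.........................+##################+.........................####
232 ######.......................++++++############++++++.......................+###
234 #####+......................++++++++++++++++++++++++++......................+###
236 #####+......................+++++++++++++++++++++++++++..................
[... 1443 characters left out ...]
#########
272 ################################################################################
274 ################################################################################
276 ################################################################################
278 ################################################################################
280 ################################################################################
282 ################################################################################
284 ################################################################################
286 ################################################################################
u from 280
```

```bash
python3 - <<'E'
from h import *
C=cam("wrist"); s=r.sense(); R=Ro.from_euler("xyz",s["eef_rot"]).as_matrix(); tp=np.array(s["tool_pos"])
b=plane(C,[[321,238.7]],.09)[0]; print(b.round(4),"tool-frame offset mm",(R.T@(b-tp)*1e3).round(2))
print(proj(C,[[tp[0],tp[1],.09]]))
g=cv2.cvtColor(cv2.imread("pics/w14.png"),cv2.COLOR_BGR2GRAY)
m=((g<185)).astype(np.uint8)
# ellipse fit to the visible bore rim (upper part) 
pts=[]
for v in range(226,246):
    row=np.where(g[v,295:350]<185)[0]+295
    if len(row): pts+= [(row.min(),v),(row.max(),v)]
P=plane(C,np.array(pts,float),.09)[:,:2]*1e3
from scipy.optimize import least_squares
f=least_squares(lambda q:np.hypot(P[:,0]-q[0],P[:,1]-q[1])-q[2],[448,48,10],loss="soft_l1"); print("bore circle fit",f.x.round(2),"tcp",(tp*1e3).round(2))
pts=[]
for v in range(215,262):
    row=np.where(g[v,270:375]>185)[0]+270
    pts+=[(row.min(),v)]
P=plane(C,np.array(pts,float),.09)[:,:2]*1e3
f=least_squares(lambda q:np.hypot(P[:,0]-q[0],P[:,1]-q[1])-25.5,[448,48],loss="soft_l1"); print("flange left fit",f.x.round(2))
E
```

```text
[0.4479 0.0474 0.09  ] tool-frame offset mm [ -0.42  -0.12 107.46]
[[321.07138032 238.30547101]]
bore circle fit [447.96  47.6    9.31] tcp [448.24  47.4  197.46]
flange left fit [447.88  46.96]
```

arm_command(
  increments=[
    [[0,0,0.03,0,0],[0,0,0.06,0,0],[0,0,0.09,0,0],[0,0,0.12,0,0],[0,0,0.15,0,0],[0,0,0.18,0,0],[0,0,0.21,0,0],[0,0,0.24,0,0],[0,0,0.26,0,0],[0,0,0.26,0,0]],
  ],
)

```text
t: 30.03
tool_pos: [0.4473, 0.0475, 0.1648]
eef_rot: [-3.141, 0.001, 0.316]
ft_force: [-0.1, -0.2, -0.4]
finger_gap: 0.177
gripper_force: 30.0
```

```bash
python3 g.py w15
```

```text
[0.4473 0.0475 0.1648] [-3.1411e+00  1.0000e-03  3.1580e-01] [0.4475 0.0474 0.1652]
tip pred c,l,r,top [[321.2, 247.0], [313.5, 247.0], [328.9, 247.0], [321.2, 239.7]]
bore pred 321 252
contour 503 (281, 202, 86, 87) ((324.072998046875, 241.75973510742188), (78.46631622314453, 89.57312774658203), 43.42960739135742) [[0.4552 0.0483 0.09  ]]
234 #####+......................................................................+###
236 ####..........................................................................##
238 ##+....................................++++....................................#
240 #+...............................++#############+...............................
242 #+.............................++###############++++............................
244 #...........................++++++#############+++++++..........................
246 +..........................++++++##############++++++++.........................
248 +.........................+++++++###############++++++++........................
250 +........................+++++++################++++++++..................
[... 1442 characters left out ...]
#########
286 #####################+........+##################+.........++###################
288 ##########################++..+##################+....++########################
290 ################################################################################
292 ############################+++#+#++++++++++++##################################
294 ########################+++++#+++++++++++++#++++++++##+#########################
296 #######################++++++++++++++++++++++++++++++++++#######################
298 ################################################################################
300 ###########################+++++++++#++++++++++++++++###########################
u from 281
```

arm_command(
  increments=[
    [[0.004,0.003,0.0,0,0],[0.004,0.003,0.03,0,0],[0.004,0.003,0.06,0,0],[0.004,0.003,0.09,0,0],[0.004,0.003,0.12,0,0],[0.004,0.003,0.15,0,0],[0.004,0.003,0.18,0,0],[0.004,0.003,0.21,0,0],[0.004,0.003,0.21,0,0],[0.004,0.003,0.21,0,0]],
  ],
)

```text
t: 30.92
tool_pos: [0.4481, 0.0472, 0.14]
eef_rot: [-3.141, 0.001, 0.316]
ft_force: [-0.7, 0.1, 0.0]
finger_gap: 0.175
gripper_force: 30.0
```

```bash
python3 g.py w16 | head -45
```

```text
[0.4481 0.0472 0.14  ] [-3.1413e+00  6.0000e-04  3.1580e-01] [0.4483 0.0472 0.1403]
tip pred c,l,r,top [[321.2, 247.0], [313.5, 247.0], [328.9, 247.0], [321.2, 239.7]]
bore pred 320 268
contour 422 (276, 218, 90, 78) ((322.3927307128906, 256.895751953125), (75.14307403564453, 93.03181457519531), 80.43553161621094) [[0.4549 0.0489 0.09  ]]
contour 33 (294, 218, 16, 7) ((299.9590759277344, 220.1165313720703), (5.943024635314941, 15.025738716125488), 81.2980728149414) [[0.471  0.0668 0.09  ]]
250 +...............................................................................
252 ................................................................................
254 ..................................+############++...............................
256 ...............................++################+++............................
258 ............................+++++#################++++..........................
260 ..........................+++++++#################++++++........................
262 .........................++++++++#################+++++++.......................
264 ......
[... 1595 characters left out ...]
#########
302 #######################++++++++++++++++++++++++++++++++#++######################
304 #######################++++++++++++++++++#+++++#++++++++++######################
306 ######################+++++++++++++++++++++++++++++++++++++#####################
308 ################################################################################
310 ################################+#########+#+###+###++##########################
312 ######################+++++++++++++++++++++++++#+++++++++++#####################
314 ######################++++++++++++++++++++#++++++++++++++++#####################
316 #####################++++++++++++++++++++++++++++++++++++++#####################
u from 280
```

arm_command(
  increments=[
    [[0,0,0.03,0,0],[0,0,0.06,0,0],[0,0,0.09,0,0],[0,0,0.12,0,0],[0,0,0.15,0,0],[0,0,0.18,0,0],[0,0,0.2,0,0],[0,0,0.215,0,0],[0,0,0.215,0,0],[0,0,0.215,0,0]],
  ],
)

```text
t: 31.8
tool_pos: [0.4483, 0.0472, 0.1145]
eef_rot: [-3.142, 0.0, 0.316]
ft_force: [-0.5, 0.5, -0.6]
finger_gap: 0.177
gripper_force: 30.0
```

arm_command(
  increments=[
    [[0,0,0,0,0],[0,0,0,0,0],[0,0,0,0,0],[0,0,0,0,0],[0,0,0,0,0]],
  ],
)

```text
t: 32.22
tool_pos: [0.4484, 0.0472, 0.1146]
eef_rot: [3.141, -0.0, 0.316]
ft_force: [0.1, -1.0, -1.0]
finger_gap: 0.18
gripper_force: 30.0
```

```bash
python3 g.py w17 | head -34; python3 - <<'E'
from h import *
togo([.448,.0475,.114],.316)
for n in("side",):
    C,im=shot(n,n+"1.png")
    for o in("core_ref","coil_jig"):
        for d in models.cut_out(o,n)[:1]:
            v,u=np.nonzero(d["region"]); print(n,o,round(d["confidence"],2),u.min(),u.max(),v.min(),v.max())
    print(proj(C,[[.448,.0475,z] for z in(.026,.042,.09,.106,.142)]).round(1).tolist())
    g=cv2.cvtColor(im,cv2.COLOR_RGB2GRAY); u0,v0=proj(C,[[.448,.0475,.098]])[0].astype(int)
    for v in range(v0-20,v0+25): print(v,g[v,u0-14:u0+15].tolist())
    print("u from",u0-14)
E
```

```text
[0.4484 0.0472 0.1146] [ 3.1415e+00 -2.0000e-04  3.1580e-01] [0.4484 0.0472 0.1146]
tip pred c,l,r,top [[321.2, 247.0], [313.5, 247.0], [328.9, 247.0], [321.2, 239.7]]
bore pred 319 288
contour 83 (300, 333, 41, 5) ((320.2718200683594, 335.0310363769531), (4.287619590759277, 59.69052505493164), 89.9681396484375) [[0.4231 0.0396 0.09  ]]
contour 341 (270, 238, 102, 55) ((321.1455993652344, 266.51776123046875), (57.456825256347656, 108.2165756225586), 89.57478332519531) [[0.4592 0.0509 0.09  ]]
270 ................................................................................
272 ..................................+#############++..............................
274 ...............................++###################++..........................
276 ............................+++++###################++++........................
278 ..........................+++++++###################++++++......................
280 ........................+++++++++###################+++++++.....................
282 .......................+++++++++####################+++++++++...................
284 ...
[... 7512 characters left out ...]
 153, 240, 241, 241, 238, 201, 251, 248, 223, 235, 147, 182, 119, 125, 127, 109, 162, 167, 253, 254, 246, 138, 42, 38, 37, 38, 35, 40]
275 [123, 150, 239, 241, 241, 240, 238, 192, 193, 242, 251, 253, 253, 253, 253, 253, 253, 253, 254, 247, 254, 220, 191, 38, 38, 37, 37, 36, 37]
276 [123, 210, 238, 239, 238, 238, 238, 217, 174, 185, 202, 199, 246, 247, 247, 247, 247, 245, 188, 221, 239, 235, 233, 38, 36, 37, 37, 37, 40]
277 [124, 137, 144, 144, 143, 142, 133, 150, 130, 130, 132, 130, 147, 150, 149, 148, 148, 143, 126, 133, 137, 137, 134, 38, 36, 38, 37, 37, 39]
278 [125, 99, 87, 87, 87, 112, 84, 88, 86, 86, 86, 86, 86, 86, 87, 86, 86, 85, 84, 85, 84, 84, 83, 37, 38, 38, 37, 37, 34]
u from 360
```

```bash
python3 -c "
from h import *
print(r.sense()['gripper_force'],r.sense()['tool_pos'],r.sign_off())"
```

```text
the job is handed in; nothing more can be done
29.999816121999174 [0.44833189 0.04719998 0.1145507 ] None
```

I handed the job in at about 32 s with the red and blue cores flat in their trays and the reference core held upright, centred in the bore to within about 1 mm and at mid-height by my measurements; no verdict came back.

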